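# Fit the bender's pivot stud and hold its bending lever over it

### The arm

A 7-joint arm with a two-finger parallel gripper is mounted at the origin on the work surface. World frame = base frame: x ahead of the robot, y to its left, z up, the work surface at z = 0. Lengths are in m, angles in rad, forces in N, time in s.
With the tool pointing down it reaches from about 0.35 to 0.9 m from the base axis. Payload 7.2 kg.
Tool frame: the origin (TCP) lies on the centre line of the jaws, within the pads' length; the fingertips stand manip.tip_extent ahead of it and the grasp point (between the pads) lies 11 mm behind it (manip.tip_extent is the distance from the TCP to the fingertips, in m); z points along the fingers, y is the direction in which the jaws open and shut (so a half turn about z gives the same grasp; the last joint's range is limited). The gripper opens to 85 mm and grips with 20 to 120 N. Pads are 22 mm wide; open, the fingers measure 114 mm over their backs; the gripper's body (76 mm by 85 mm) begins 54 mm behind the grasp point. The pads swing forward as they close: fully open they stand 13 mm farther back than shut.
Start: joints at [-1.247, 0.411, -0.013, 1.596, 0.006, 1.134, -0.082], TCP at [0.239, 0.578, 0.201] pointing down, gripper open.
Joint ranges: [-2.95, 2.95], [-0.29, 1.99], [-1.47, 1.44], [0.14, 2.54], [-1.03, 4.17], [0.13, 1.85], [-2.86, 2.86]. Speed limits (rad/s): [2.39, 2.39, 3.01, 3.01, 3.14, 3.14, 3.14].

### API

Orientations are given as a rotation vector (axis times angle).
In Python, from bench import manip gives the robot as it stands.
- The arm moves only by the tool carry_out, never from a script. Its argument "plan" is a list of rows, each an object with "rot": the turn, a rotation vector about the tool's x, y, z in rad, a list of three; "dp": the shift along the tool's x, y, z in m, a list of three; "hand": the opening, from 0 (shut) to 1 (fully open). In form: [{"rot": [wx, wy, wz], "dp": [x, y, z], "hand": hand}, ...]. A call has 1 to 20 rows; each row is the pose to reach, as a shift and turn from the pose measured when the call began, along the tool's axes at that moment; what a row does not reach only later rows make up. A row lasts 1/10 s, in which the tool goes at most 50 mm and 8.59 degrees, less where a joint would pass 70% of its speed; a pose out of reach is approached as far as the arm can. A call with a gripper value outside its range is refused whole. The fingers move at their own pace and stop on an object; "grip_force" is the grip in N (left out, the last holds). Time passes only in rows, so rows that repeat a pose let the fingers close. It gives the time, the measured TCP pose, the force and the opening at its end, in the units of the state.
- manip.read_state(): the state, without advancing time (a new reading comes with each control period).
- manip.grab_frame(name): name is "scene" or "top" or "wrist"; returns a dict with "pixels" (400x640x3 uint8, red, green, blue), "intrinsics" (3x3 intrinsics, pixels), "cam_to_world" (4x4, takes a point from camera to world coordinates). Camera axes: x right, y up, looking along -z (the intrinsics and any distortion apply to the point x, -y, -z); pixel columns grow to the right and rows downward; lengths in m; the calibration is good to about 2 mm. A picture is of the moment at which its call begins. There is no depth.
- manip.finish_job(): hands the job in, once; it reports no verdict.
The state is a dict: "time_s": time; "joint_positions": joint angles; "dq": joint speeds; "joint_efforts": joint torques, N m; "position": TCP position; "orientation": TCP orientation; "wrist_force": force on the tool from outside, world axes, zero at the start; "moment": the same for the moment, N m; "width": finger opening in m.
Only numpy, scipy, OpenCV 4.12 (cv2) and the standard library are available. Lean on these libraries where they do the work, as an engineer would, in place of code of your own. Each camera call takes 0.05 s, during which the arm holds its last target.

### The job

Take the shouldered pivot stud out of the wooden pin block and push its thin end down through the pivot hole of the bench bender's base until the collar sits flat on the plate. Then pick up the bending lever by its balance point, carry it level, and keep holding it level with its eye centred a couple of centimetres above the stud and its handle in line with the base, pointing away from the stop block, so that the stud can be greased before the lever goes on: finish while still holding it there, clear of stud and base. Leave the other pins and the rest of the things on the bench where they are.

Things in the scene. Friction and masses are not known exactly. Their poses are not given: they have to be found in the camera images.
- stud_center (a point): centre (38 mm from either end) of the loose pivot stud, bright steel, 85 g, upright in a hole of the pin block; z along it, up. From the foot: shank 12 mm dia., 24 mm long, tapered foot; collar 25 mm dia., 6 mm thick; upper part 14 mm dia., 46 mm long (grip it near the top). The collar's underside, 14 mm below this point, rests on the block. The only pin with a collar half-way up.
- pin_block: fixed dark hardwood block, 150 mm (x) by 46 mm (y) by 30 mm high; origin at the centre of its underside. Three holes along its x at -50, 0 and +50 mm, 14 mm in diameter, 26 mm deep, hold the stud, a plain dowel pin and a headed pin in any order; fingers have free room on its y sides.
- pivot_hole (a point): mouth centre of the pivot hole in the bender's fixed base, a grey plate 28 mm thick, 170 mm long (x), 100 mm wide (y). Hole 14 mm dia., 2 mm chamfer, right through; it is the one large hole, mid-width (three 10 mm holes, 70 mm off in -x, are not it). z up, 28 mm above the bench; +x to the stop block; -x to the plain end, 110 mm from the hole.
- stop_block (a point): centre of the top of the dark steel stop block fixed on the bender's base, 24 mm (x) by 60 mm (y), 46 mm high above the plate with two screw heads 7 mm higher; its centre is 47 mm from the pivot hole in the base's +x. Same axes as point pivot_hole.
- lever_balance (a point): balance point of the loose bending lever (600 g give or take, 354 mm long, lying flat): on the centre line of its flat steel bar, 15 mm above the lever's underside, 84 mm from the eye's centre, 20 mm from the end of the wide cast head. The lever's +x points from handle to eye, z up. Bar 16 mm wide (y), 18 mm tall, underside 6 mm off the bench, bare for 148 mm on the handle's side.
- lever_eye (a point): centre of the lever's eye at its underside: a round boss 54 mm dia., 30 mm high, with a 16 mm bore right through, at the lever's heavy end, 84 mm in +x from point lever_balance; same axes. Between them a 24 mm steel roller stands on the 44 mm wide head, up to 50 mm above the underside. The far end of the lever is a round wooden grip, 30 mm dia., ending 327 mm from the eye.
- dowel_pin_center (a point): centre of the plain steel dowel pin, 12 mm in diameter, 70 mm long, upright in the pin block; leave it alone.
- cap_pin_center (a point): centre of the headed steel pin, 12 mm shank, 18 mm dark head at its top, 62 mm long, upright in the pin block; leave it alone.
- grease_jar_center (a point): centre of a small amber jar with a steel lid, 58 mm in diameter, 55 mm high, in the middle, at the far side; leave it alone.
- spanner_center (a point): centre of a steel spanner 170 mm long, 8 mm thick, lying at the right; leave it alone.
- screwdriver_center (a point): centre of a black-handled screwdriver 200 mm long, 26 mm high, lying at the right; leave it alone.
- tape_roll_center (a point): centre of a flat roll of red tape, 90 mm in diameter, 24 mm high, lying at the left; leave it alone.
- bent_bracket_center (a point): low on a small bent steel angle, 45 x 20 mm with one leg 34 mm high, lying near the robot in the middle; leave it alone.

How it is judged:
By the outcome, as a careful person would: the job done as asked, in the order asked, and still so for the second after the job is handed in, while the arm keeps its last pose, push and grip.
It also fails if it takes over 59 s, if anything falls off the work surface, if the arm or the gripper's body presses on something with over 40 N, if the wrist force passes 120 N, or if a joint passes its speed limit or range.

## Working session

There is one attempt and no reset: what is moved stays moved. The work goes in short steps, Python scripts to look and compute and a tool call to move; the robot and the scene stay as the last step left them, time stands still between calls to the robot, and variables do not carry over. Pictures are saved under pics/ and viewed, and the job is handed in when it is done.

Besides the shell and the picture viewer there is one more tool, called after "Call:" as name([rows], argument=value, ...), one row to a line, values as JSON. carry_out: Moves the arm, as the interface text tells. Its arguments: {"type":"object","properties":{"plan":{"type":"array"},"grip_force":{"type":"number"}},"required":["plan"]}

```bash
ls; mkdir -p pics; cat > h.py <<'E'
import numpy as np, cv2
from bench import manip
from scipy.spatial.transform import Rotation as R
def grab(name,fn=None):
    f=manip.grab_frame(name); im=cv2.cvtColor(f["pixels"],cv2.COLOR_RGB2BGR)
    if fn: cv2.imwrite("pics/"+fn+".png",im); np.savez("pics/"+fn+".npz",im=im,K=f["intrinsics"],T=f["cam_to_world"])
    return im,np.array(f["intrinsics"]),np.array(f["cam_to_world"])
def load(fn):
    d=np.load("pics/"+fn+".npz"); return d["im"],d["K"],d["T"]
def ray(K,T,u,v):
    d=np.linalg.solve(K,[u,v,1.]); d=np.array([d[0],-d[1],-d[2]]); return T[:3,3],T[:3,:3]@d
def onz(K,T,u,v,z):
    o,d=ray(K,T,u,v); return o+d*(z-o[2])/d[2]
def proj(K,T,p):
    c=T[:3,:3].T@(np.array(p)-T[:3,3]); q=K@np.array([c[0],-c[1],-c[2]]); return q[:2]/q[2]
E
python3 - <<'E'
from h import *
print([a for a in dir(manip) if a[0]!='_'])
print(manip.tip_extent)
for n in("scene","top","wrist"):
    im,K,T=grab(n,n+"0"); print(n,K.tolist(),T.round(4).tolist())
print(manip.read_state())
E
```

```text
pics
['MotionError', 'finish_job', 'grab_frame', 'read_state', 'tip_extent']
0.008
scene [[493.543973115681, 0.0, 322.52063904705017], [0.0, 493.543973115681, 190.81118424900794], [0.0, 0.0, 1.0]] [[-0.3024, -0.6472, 0.6998, 1.5254], [0.9532, -0.2047, 0.2226, 0.2884], [-0.0008, 0.7343, 0.6788, 0.9912], [0.0, 0.0, 0.0, 1.0]]
top [[456.74990515252694, 0.0, 328.7965516759058], [0.0, 456.74990515252694, 196.00880057521957], [0.0, 0.0, 1.0]] [[0.0044, 0.993, -0.1183, 0.4146], [-1.0, 0.0044, -0.0001, -0.0266], [0.0004, 0.1183, 0.993, 1.3707], [0.0, 0.0, 0.0, 1.0]]
wrist [[355.53977128956234, 0.0, 316.5400833725316], [0.0, 355.53977128956234, 197.40910572611028], [0.0, 0.0, 1.0]] [[0.3814, -0.8826, -0.2748, 0.1683], [0.9244, 0.3636, 0.115, 0.6066], [-0.0015, -0.2979, 0.9546, 0.3745], [0.0, 0.0, 0.0, 1.0]]
{'time_s': 0.15, 'joint_positions': array([-1.2472207 ,  0.41172853, -0.01271947,  1.59683415,  0.00558429,
        1.13428154, -0.08216619]), 'dq': array([-0.00088888, -0.00296832,  0.00096906, -0.00245466,  0.00160338,
        0.00036388, -0.00064418]), 'joint_efforts': array([ 2.16524204e-03, -6.01030970e+01,  6.82996698e-01, -2.99649954e+01,
        1.39605871e-02,  7.84171920e-03, -1.40993276e-06]), 'position': array([0.23851215, 0.57726223, 0.20034574]), 'orientation': array([-6.11349676e-01, -3.08136069e+00,  1.89163353e-03]), 'wrist_force': array([ 1.19468174, -0.16097557, -0.48028323]), 'moment': array([-0.00251195,  0.03593415,  0.03066039]), 'width': 0.08542121432617446}
```

View pics/scene0.png

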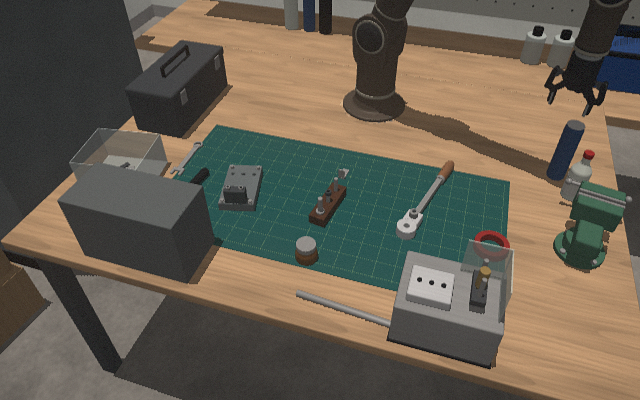

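View pics/top0.png

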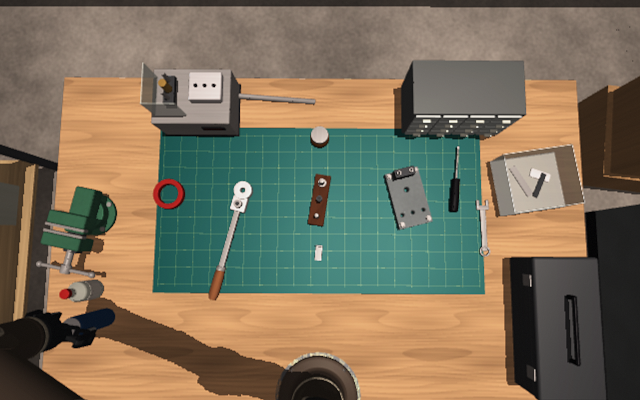

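View pics/wrist0.png

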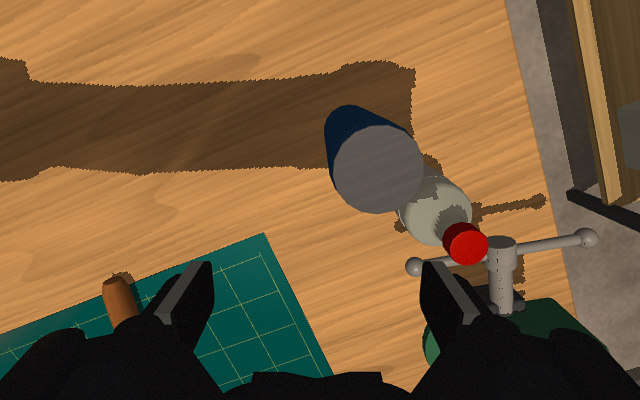

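The scene view shows the bender base at about (240,187), the pin block at (327,203) and the lever from its head at (407,225) to its grip at (447,170). In the top view the base is at (408,197) with its stop block at the upper end, the block at (319,200), and the lever eye at (242,188) with its grip end at (215,297). I'll zoom in.

```bash
python3 - <<'E'
from h import *
im,K,T=load("top0")
a=cv2.resize(im[160:240,280:450],None,fx=4.6,fy=4.6,interpolation=cv2.INTER_CUBIC); cv2.imwrite("pics/ztop.png",a)
im,K,T=load("scene0")
a=cv2.resize(im[150:240,210:370],None,fx=5,fy=5,interpolation=cv2.INTER_CUBIC); cv2.imwrite("pics/zscene.png",a)
E
```

```text
(no output)
```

View pics/ztop.png

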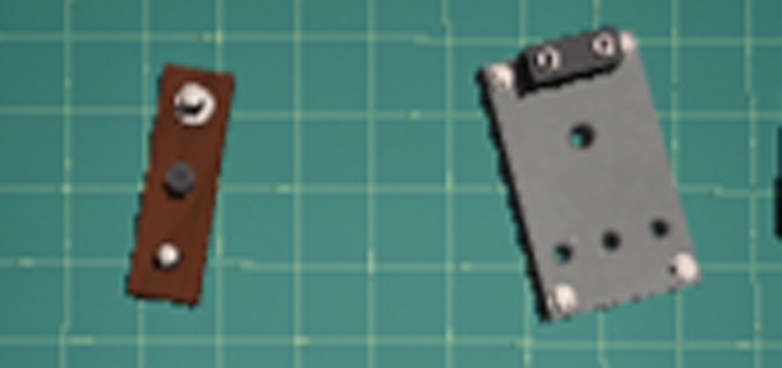

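View pics/zscene.png

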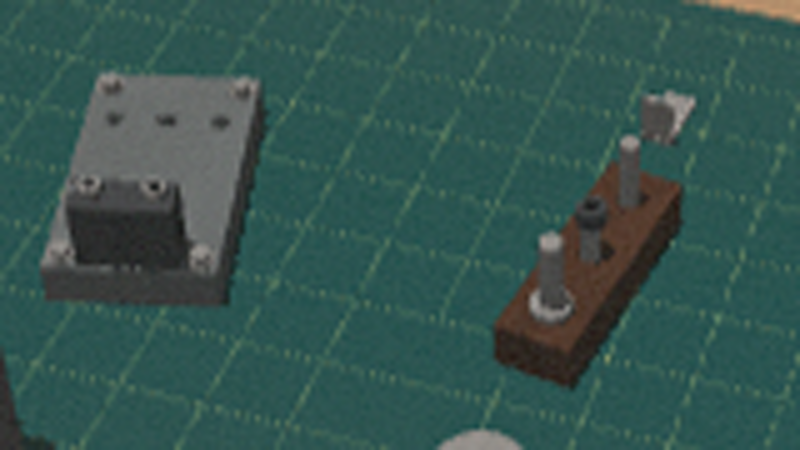

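```bash
python3 - <<'E'
from h import *
im,K,T=load("top0")
p=lambda u,v,z:onz(K,T,280+(u+.5)/4.6-.5,160+(v+.5)/4.6-.5,z)
print("collar",p(194,103,.036))
c=[p(*q,.03) for q in((165,64),(236,75),(200,306),(127,294))]
c=np.array(c);print("block",c.mean(0),c)
h=p(582,136,.028);s=p(611,240,.028);print("hole",h,s,np.linalg.norm(h-s),np.degrees(np.arctan2(*(h-s)[[1,0]])))
# lever
q=lambda u,v,z:onz(K,T,u,v,z)
e=q(242,188,.03);g=q(215,297,.015);print("lever",e,g,np.degrees(np.arctan2(*(e-g)[[1,0]])),np.linalg.norm(e-g))
m=manip.read_state();print(R.from_rotvec(m["orientation"]).as_matrix().round(3))
E
```

```text
collar [ 0.61529207 -0.00554291  0.036     ]
block [0.5636006  0.00185854 0.03      ] [[ 0.64159146  0.01345557  0.03      ]
 [ 0.63459821 -0.03246694  0.03      ]
 [ 0.48538423 -0.01008753  0.03      ]
 [ 0.4928285   0.03653308  0.03      ]]
hole [ 0.59610558 -0.25572232  0.028     ] [ 0.52892755 -0.27326073  0.028     ] 0.06942969715242141 14.631819417575006
lever [0.59717525 0.23075348 0.03      ] [0.2785684  0.30363826 0.015     ] -12.885316116956856 0.3271811753296109
[[-0.924  0.382 -0.   ]
 [ 0.382  0.924 -0.001]
 [-0.    -0.001 -1.   ]]
```

```bash
cat >> h.py <<'E'
def goto(x,y,z,yaw_deg):
    """tool down, tool y axis at yaw_deg; returns dp, rot relative to measured pose"""
    s=manip.read_state(); R0=R.from_rotvec(s["orientation"])
    a=np.radians(yaw_deg); yv=np.array([np.cos(a),np.sin(a),0]); zv=np.array([0,0,-1.]); xv=np.cross(yv,zv)
    Rt=R.from_matrix(np.c_[xv,yv,zv])
    dp=R0.inv().apply(np.array([x,y,z])-s["position"]); rot=(R0.inv()*Rt).as_rotvec()
    print("dp",dp.round(4).tolist(),"rot",rot.round(4).tolist(),"t",round(s["time_s"],2)); return dp,rot
E
python3 - <<'E'
from h import *
goto(.615,-.006,.2,81.4)
E
```

```text
dp [-0.5706, -0.3953, 0.0009] rot [-0.0012, -0.0001, -0.2416] t 0.15
```

Call:
carry_out([
  {"rot": [-0.001,0,-0.242],"dp": [-0.571,-0.395,0.001],"hand": 1},
  {"rot": [-0.001,0,-0.242],"dp": [-0.571,-0.395,0.001],"hand": 1},
  {"rot": [-0.001,0,-0.242],"dp": [-0.571,-0.395,0.001],"hand": 1},
  {"rot": [-0.001,0,-0.242],"dp": [-0.571,-0.395,0.001],"hand": 1},
  {"rot": [-0.001,0,-0.242],"dp": [-0.571,-0.395,0.001],"hand": 1},
  {"rot": [-0.001,0,-0.242],"dp": [-0.571,-0.395,0.001],"hand": 1},
  {"rot": [-0.001,0,-0.242],"dp": [-0.571,-0.395,0.001],"hand": 1},
  {"rot": [-0.001,0,-0.242],"dp": [-0.571,-0.395,0.001],"hand": 1},
  {"rot": [-0.001,0,-0.242],"dp": [-0.571,-0.395,0.001],"hand": 1},
  {"rot": [-0.001,0,-0.242],"dp": [-0.571,-0.395,0.001],"hand": 1},
  {"rot": [-0.001,0,-0.242],"dp": [-0.571,-0.395,0.001],"hand": 1},
  {"rot": [-0.001,0,-0.242],"dp": [-0.571,-0.395,0.001],"hand": 1},
  {"rot": [-0.001,0,-0.242],"dp": [-0.571,-0.395,0.001],"hand": 1},
  {"rot": [-0.001,0,-0.242],"dp": [-0.571,-0.395,0.001],"hand": 1},
  {"rot": [-0.001,0,-0.242],"dp": [-0.571,-0.395,0.001],"hand": 1},
  {"rot": [-0.001,0,-0.242],"dp": [-0.571,-0.395,0.001],"hand": 1},
  {"rot": [-0.001,0,-0.242],"dp": [-0.571,-0.395,0.001],"hand": 1},
  {"rot": [-0.001,0,-0.242],"dp": [-0.571,-0.395,0.001],"hand": 1},
])

```text
time_s: 1.95
position: [0.6149, -0.004, 0.1999]
orientation: [-0.231, -3.133, -0.001]
wrist_force: [0.9, 0.4, -0.1]
width: 0.0853
```

```bash
python3 - <<'E'
from h import *
grab("wrist","w1")
s=manip.read_state();print(s["position"],s["joint_positions"],s["time_s"],s["orientation"])
E
```

```text
[ 0.61501115 -0.00415797  0.19998162] [-0.26039232  0.39811658  0.2571181   1.63724707 -0.1101855   1.12067306
  1.44885344] 2.0 [-2.31400329e-01 -3.13276824e+00 -6.28470990e-04]
```

View pics/w1.png

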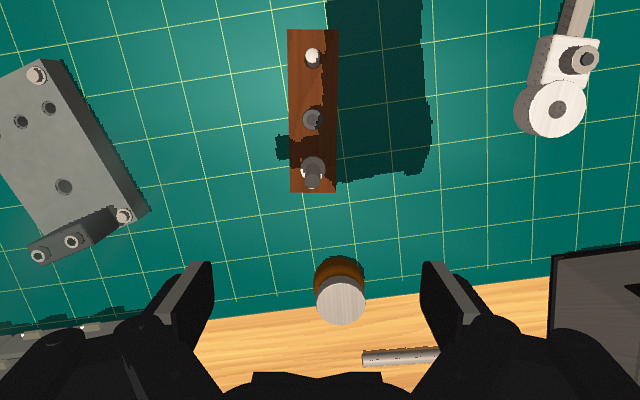

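The wrist view shows the pin block from about (313,30) to (313,190), with the stud near (312,175), the pivot hole at (64,186), and the lever eye bore at (557,110).

```bash
python3 - <<'E'
from h import *
im,K,T=load("w1")
a=cv2.resize(im[140:200,270:360],None,fx=8,fy=8,interpolation=cv2.INTER_CUBIC)
b=cv2.resize(im[160:220,25:115],None,fx=8,fy=8,interpolation=cv2.INTER_CUBIC)
c=np.clip(np.vstack([a,b])*1.3,0,255).astype(np.uint8)
cv2.imwrite("pics/zw1.png",cv2.resize(c,None,fx=.62,fy=.62))
g=cv2.cvtColor(im,cv2.COLOR_BGR2GRAY)
# pivot hole dark ellipse
roi=g[170:205,45:85]; _,m=cv2.threshold(roi,0,255,cv2.THRESH_BINARY_INV|cv2.THRESH_OTSU)
for c in cv2.findContours(m,0,1)[0]:
    if cv2.contourArea(c)>60: 
        e=cv2.fitEllipse(c); print(e,cv2.boundingRect(c)); print("hole",onz(K,T,45+e[0][0],170+e[0][1],.028))
# lever bore
roi=g[90:130,540:575]; _,m=cv2.threshold(roi,0,255,cv2.THRESH_BINARY_INV|cv2.THRESH_OTSU)
for c in cv2.findContours(m,0,1)[0]:
    if cv2.contourArea(c)>40:
        e=cv2.fitEllipse(c); print(e); print("eye",onz(K,T,540+e[0][0],90+e[0][1],.03))
for p in ((.615,-.006,.082),(.615,-.006,.036),(.596,-.2557,.028)): print(proj(K,T,p))
E
```

```text
((18.80704116821289, 16.239501953125), (12.84259033203125, 16.474836349487305), 120.24720764160156) (10, 9, 17, 16)
hole [ 0.59736043 -0.25913009  0.028     ]
((16.811906814575195, 19.246126174926758), (15.483156204223633, 18.764387130737305), 42.8166389465332)
eye [0.5929407  0.22817697 0.03      ]
[314.00022145 180.94626725]
[314.29950731 168.97199237]
[ 66.58923466 184.47191981]
```

View pics/zw1.png

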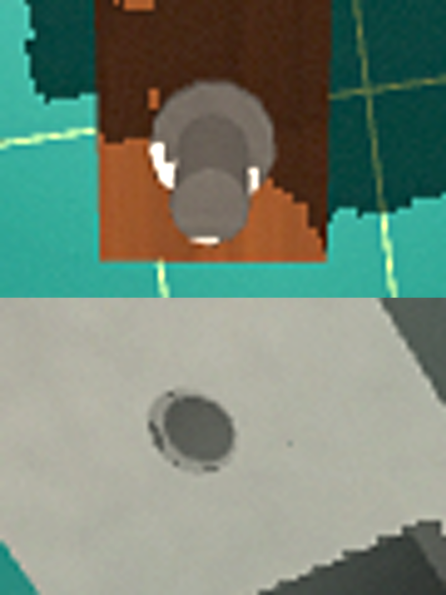

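```bash
python3 - <<'E'
from h import *
im,K,T=load("w1")
print(onz(K,T,311.9,180.7,.082),onz(K,T,312.4,168.3,.036))
goto(.6155,-.0042,.12,81.4)
E
```

```text
[ 0.6145257  -0.00773057  0.082     ] [ 0.61406993 -0.00772669  0.036     ]
dp [-0.0005, 0.0, 0.08] rot [0.0004, -0.0003, 0.0026] t 2.0
```

```bash
python3 - <<'E'
from h import *
goto(.6145,-.0070,.058,81.4)
E
```

```text
dp [0.0, -0.0029, 0.142] rot [0.0004, -0.0003, 0.0026] t 2.0
```

Call:
carry_out([
  {"rot": [0,0,0.003],"dp": [0,-0.003,0.03],"hand": 0.7},
  {"rot": [0,0,0.003],"dp": [0,-0.003,0.06],"hand": 0.6},
  {"rot": [0,0,0.003],"dp": [0,-0.003,0.09],"hand": 0.5},
  {"rot": [0,0,0.003],"dp": [0,-0.003,0.12],"hand": 0.5},
  {"rot": [0,0,0.003],"dp": [0,-0.003,0.142],"hand": 0.5},
  {"rot": [0,0,0.003],"dp": [0,-0.003,0.142],"hand": 0.5},
  {"rot": [0,0,0.003],"dp": [0,-0.003,0.142],"hand": 0.4},
])

```text
time_s: 2.7
position: [0.6146, -0.0064, 0.0585]
orientation: [-0.234, -3.132, -0.001]
wrist_force: [0.8, -0.6, 0.6]
width: 0.0343
```

```bash
python3 - <<'E'
from h import *
grab("wrist","w2")
s=manip.read_state();print(s["position"],s["wrist_force"],s["width"])
E
```

```text
[ 0.61535054 -0.00653969  0.05929413] [1.02786159 0.42559374 0.32651088] 0.03431773150469177
```

View pics/w2.png

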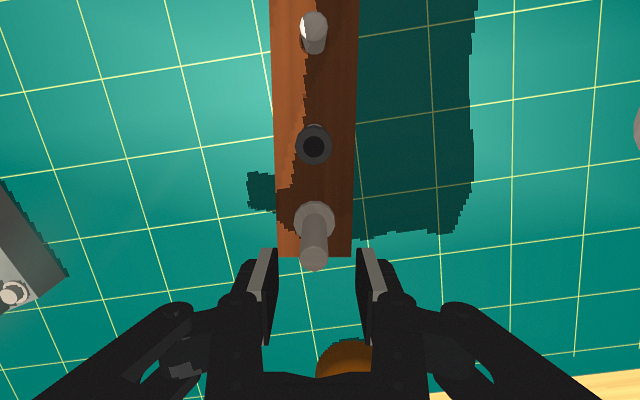

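```bash
python3 - <<'E'
from h import *
im,K,T=load("w2")
s=manip.read_state();p=s["position"]
print(proj(K,T,p),proj(K,T,p+[0,0,.011]),proj(K,T,p-[0,0,.008]))
print("stud top",onz(K,T,314,259,.082), proj(K,T,[.6145,-.007,.082]))
print("collar",onz(K,T,314.5,220,.036))
E
```

```text
[316.12153524 238.31732017] [316.10762996 247.26420286] [316.13071299 232.41220348]
stud top [ 0.61570696 -0.00758646  0.082     ] [314.84969929 256.53165261]
collar [ 0.61375622 -0.00728493  0.036     ]
```

Call:
carry_out([
  {"rot": [0,0,0],"dp": [0,-0.001,0.001],"hand": 0.3},
  {"rot": [0,0,0],"dp": [0,-0.001,0.001],"hand": 0.2},
  {"rot": [0,0,0],"dp": [0,-0.001,0.001],"hand": 0},
  {"rot": [0,0,0],"dp": [0,-0.001,0.001],"hand": 0},
  {"rot": [0,0,0],"dp": [0,-0.001,0.001],"hand": 0},
  {"rot": [0,0,0],"dp": [0,-0.001,0.001],"hand": 0},
], grip_force=50)

```text
time_s: 3.35
position: [0.6152, -0.0075, 0.0583]
orientation: [0.235, 3.131, 0.001]
wrist_force: [0.3, 0.3, 0.6]
width: -0.0001
```

```bash
python3 - <<'E'
from h import *
s=manip.read_state();print(s["position"],s["wrist_force"],s["moment"],s["width"])
x,y,z=s["position"]; goto(x,y,z+.13,81.4)
E
```

```text
[ 0.61518581 -0.00749708  0.05832216] [0.30162418 0.31036497 0.60063794] [ 0.01811549 -0.01708635  0.03206051] -0.0001423469317837386
dp [-0.0002, 0.0001, -0.13] rot [0.0008, 0.0013, 0.0004] t 3.35
```

```bash
python3 - <<'E'
from h import *
im,_,_=grab("wrist","w3"); im2,_,_=grab("scene","s3")
cv2.imwrite("pics/s3z.png",cv2.resize(im2[120:240,260:420],None,fx=5,fy=5,interpolation=cv2.INTER_CUBIC))
E
```

```text
(no output)
```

View pics/w3.png

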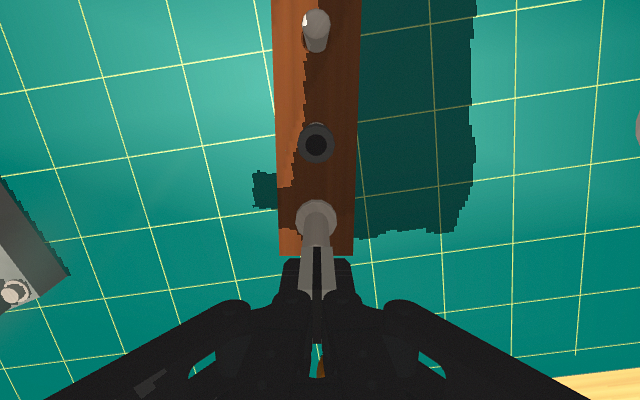

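View pics/s3z.png

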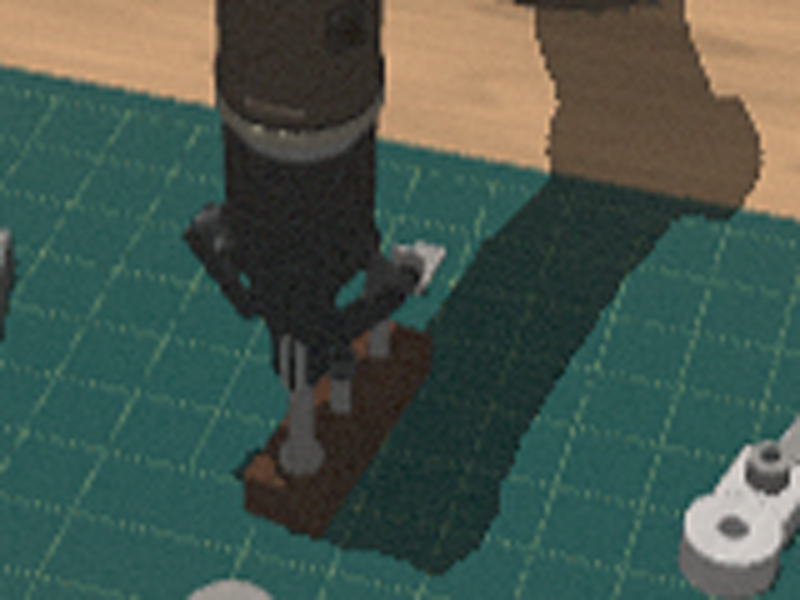

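```bash
python3 - <<'E'
from h import *
im,K,T=load("w3")
a=im[190:320,250:390]
cv2.imwrite("pics/w3z.png",np.clip(cv2.resize(a,None,fx=4.5,fy=4.5,interpolation=cv2.INTER_CUBIC)*1.8,0,255).astype(np.uint8))
im,K,T=load("s3")
cv2.imwrite("pics/s3zz.png",np.clip(cv2.resize(im[170:225,295:355],None,fx=10,fy=10,interpolation=cv2.INTER_CUBIC)*1.8,0,255).astype(np.uint8))
s=manip.read_state();p=s["position"]; print(p, s["width"])
for z in (-.008,0,.011,.024): print(z,proj(K,T,p+[0,0,z]))
for z in (.036,.082): print(z,proj(K,T,[.6145,-.0075,z]))
E
```

```text
[ 0.61515123 -0.00753027  0.05824943] -7.741222781791718e-05
-0.008 [320.28538401 205.96729667]
0 [320.27398295 203.85900371]
0.011 [320.25815432 200.93196026]
0.024 [320.23921684 197.4300267 ]
0.036 [320.38864741 209.52266486]
0.082 [320.32475516 197.34016314]
```

View pics/w3z.png

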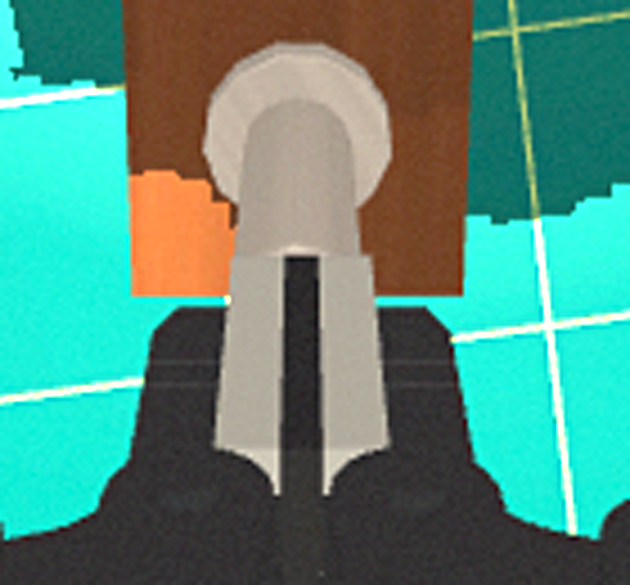

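View pics/s3zz.png

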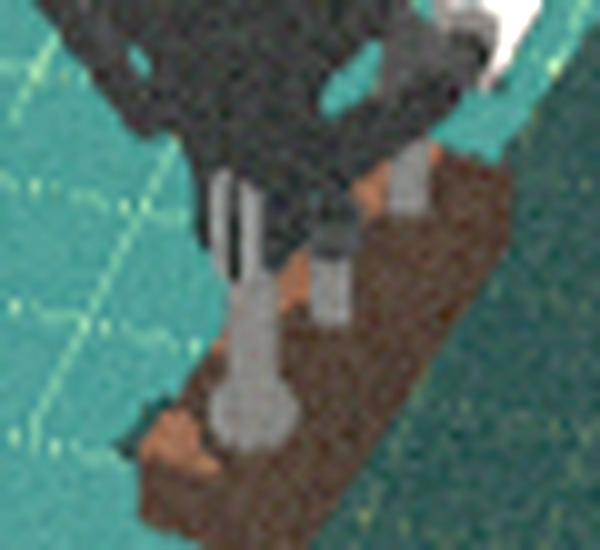

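```bash
python3 - <<'E'
from h import *
for n in("w3","s3"):
  im,K,T=load(n)
  for dx in(-.011,0,.011):
    print(n,dx,[(z,proj(K,T,[.615+dx*.99,-.0075-dx*.15,z]).round(1).tolist()) for z in(.05,.06,.07,.08,.09,.1,.12)])
E
```

```text
w3 -0.011 [(0.05, [316.3, 211.3]), (0.06, [316.3, 217.8]), (0.07, [316.3, 225.0]), (0.08, [316.3, 233.0]), (0.09, [316.3, 242.0]), (0.1, [316.3, 252.2]), (0.12, [316.3, 277.2])]
w3 0 [(0.05, [316.3, 230.0]), (0.06, [316.3, 237.4]), (0.07, [316.3, 245.5]), (0.08, [316.3, 254.5]), (0.09, [316.3, 264.6]), (0.1, [316.3, 276.1]), (0.12, [316.3, 303.9])]
w3 0.011 [(0.05, [316.3, 248.1]), (0.06, [316.3, 256.3]), (0.07, [316.3, 265.2]), (0.08, [316.3, 275.2]), (0.09, [316.3, 286.3]), (0.1, [316.3, 298.9]), (0.12, [316.3, 329.3])]
s3 -0.011 [(0.05, [322.1, 203.5]), (0.06, [322.1, 200.8]), (0.07, [322.1, 198.2]), (0.08, [322.1, 195.5]), (0.09, [322.1, 192.8]), (0.1, [322.1, 190.0]), (0.12, [322.1, 184.4])]
s3 0 [(0.05, [320.3, 206.0]), (0.06, [320.3, 203.4]), (0.07, [320.3, 200.7]), (0.08, [320.3, 198.0]), (0.09, [320.3, 195.3]), (0.1, [320.2, 192.5]), (0.12, [320.2, 187.0])]
s3 0.011 [(0.05, [318.5, 208.6]), (0.06, [318.5, 205.9]), (0.07, [318.5, 203.3]), (0.08, [318.4, 200.6]), (0.09, [318.4, 197.8]), (0.1, [318.4, 195.1]), (0.12, [318.3, 189.5])]
```

The pads shut to zero on nothing. Both views put the fingertips near z≈0.09, just above the stud top. That is about 35 mm higher than the stated tip_extent implies, so I'll open and go lower in steps, checking by eye.

Call:
carry_out([
  {"rot": [0,0,0],"dp": [0,0,-0.005],"hand": 0.4},
  {"rot": [0,0,0],"dp": [0,0,-0.005],"hand": 0.4},
  {"rot": [0,0,0],"dp": [0,0,-0.005],"hand": 0.4},
  {"rot": [0,0,0],"dp": [0,0,-0.005],"hand": 0.4},
  {"rot": [0,0,0],"dp": [0,0,0.01],"hand": 0.4},
  {"rot": [0,0,0],"dp": [0,0,0.02],"hand": 0.4},
  {"rot": [0,0,0],"dp": [0,0,0.02],"hand": 0.4},
])

```text
time_s: 4.15
position: [0.6134, -0.0075, 0.0357]
orientation: [-0.234, -3.13, -0.0]
wrist_force: [-1.3, 0.0, -0.3]
width: 0.0345
```

```bash
python3 - <<'E'
from h import *
im,_,_=grab("wrist","w4"); im2,_,_=grab("scene","s4")
s=manip.read_state();print(s["position"],s["wrist_force"],s["width"],s["time_s"])
a=np.clip(cv2.resize(im[190:330,240:400],None,fx=4,fy=4,interpolation=cv2.INTER_CUBIC)*1.6,0,255).astype(np.uint8)
b=np.clip(cv2.resize(im2[165:225,290:360],None,fx=8,fy=8,interpolation=cv2.INTER_CUBIC)*1.6,0,255).astype(np.uint8)
cv2.imwrite("pics/a4.png",a);cv2.imwrite("pics/b4.png",b)
E
```

```text
[ 0.61463571 -0.00760758  0.03738643] [ 0.9107819   0.24397336 -1.20016125] 0.0342246877446443 4.25
```

View pics/a4.png

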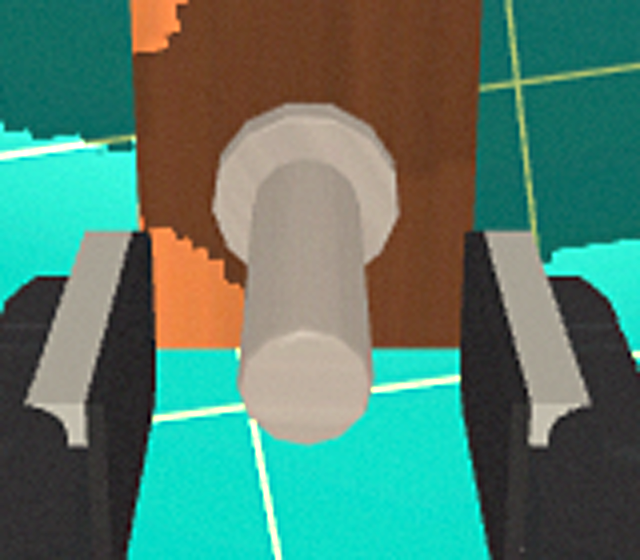

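View pics/b4.png

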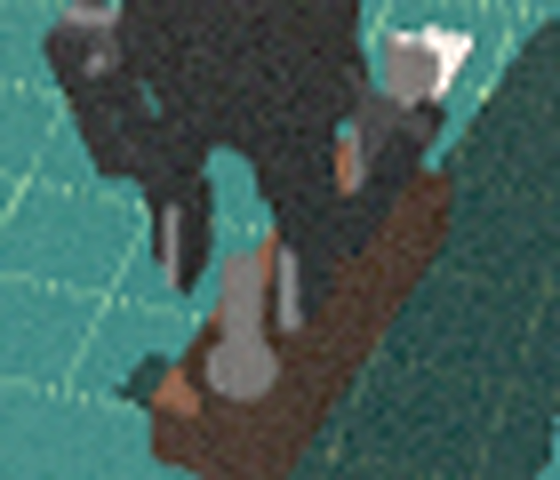

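Call:
carry_out([
  {"rot": [0,0,0],"dp": [0,0,0.004],"hand": 0.3},
  {"rot": [0,0,0],"dp": [0,0,0.004],"hand": 0.2},
  {"rot": [0,0,0],"dp": [0,0,0.004],"hand": 0},
  {"rot": [0,0,0],"dp": [0,0,0.004],"hand": 0},
  {"rot": [0,0,0],"dp": [0,0,0.004],"hand": 0},
  {"rot": [0,0,0],"dp": [0,0,0.004],"hand": 0},
], grip_force=50)

```text
time_s: 4.85
position: [0.6146, -0.0076, 0.0334]
orientation: [-0.235, -3.133, -0.001]
wrist_force: [-0.6, 0.0, -0.5]
width: 0.0115
```

```bash
python3 - <<'E'
from h import *
im,_,_=grab("wrist","w5"); im2,_,_=grab("scene","s5")
s=manip.read_state();print(s["position"],s["wrist_force"],s["moment"],s["width"],s["time_s"],s["orientation"])
a=np.clip(cv2.resize(im[190:330,240:400],None,fx=3,fy=3,interpolation=cv2.INTER_CUBIC)*1.6,0,255).astype(np.uint8)
b=np.clip(cv2.resize(im2[165:225,290:360],None,fx=7,fy=7,interpolation=cv2.INTER_CUBIC)*1.6,0,255).astype(np.uint8)[:420,:300]
cv2.imwrite("pics/a5.png",np.hstack([a,b]))
E
```

```text
[ 0.61465316 -0.00757772  0.03341937] [-0.38070742  0.29898274 -1.09228528] [ 0.02740905 -0.00949148  0.01412915] 0.0118453708414114 4.95 [-2.34953826e-01 -3.13253305e+00 -5.93910104e-04]
```

View pics/a5.png

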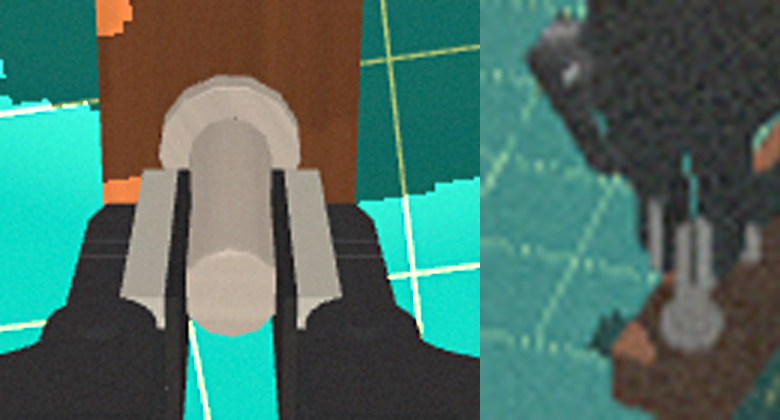

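Call:
carry_out([
  {"rot": [0,0,0],"dp": [0,0,-0.015],"hand": 0},
  {"rot": [0,0,0],"dp": [0,0,-0.035],"hand": 0},
  {"rot": [0,0,0],"dp": [0,0,-0.06],"hand": 0},
  {"rot": [0,0,0],"dp": [0,0,-0.09],"hand": 0},
  {"rot": [0,0,0],"dp": [0,0,-0.12],"hand": 0},
  {"rot": [0,0,0],"dp": [0,0,-0.12],"hand": 0},
])

```text
time_s: 5.55
position: [0.6176, -0.0079, 0.1592]
orientation: [0.235, 3.125, 0.003]
wrist_force: [0.4, -0.3, -0.6]
width: 0.0117
```

```bash
python3 - <<'E'
from h import *
im,K,T=grab("wrist","w6"); im2,K2,T2=grab("scene","s6")
s=manip.read_state();print(s["position"],s["wrist_force"],s["width"],s["time_s"],s["orientation"],s["joint_positions"])
a=np.clip(cv2.resize(im[150:330,230:410],None,fx=2.5,fy=2.5,interpolation=cv2.INTER_CUBIC)*1.5,0,255).astype(np.uint8)
u,v=proj(K2,T2,s["position"]).astype(int)
b=np.clip(cv2.resize(im2[v-30:v+30,u-22:u+22],None,fx=7.5,fy=7.5,interpolation=cv2.INTER_CUBIC)*1.5,0,255).astype(np.uint8)
print(u,v,a.shape,b.shape)
cv2.imwrite("pics/a6.png",np.hstack([a,b]))
goto(.597,-.2575,.15,104.6)
E
```

```text
[ 0.61512968 -0.0075946   0.15489326] [-0.21413209 -0.46553211 -1.40988067] 0.012036991835975808 5.65 [2.34833308e-01 3.13087769e+00 1.43333655e-03] [-0.24970997  0.438375    0.25129216  1.6900829  -0.12452268  1.02671251
  1.46423315]
320 176 (450, 450, 3) (450, 330, 3)
dp [-0.0193, -0.2498, 0.0047] rot [0.0007, 0.002, -0.4045] t 5.65
```

View pics/a6.png

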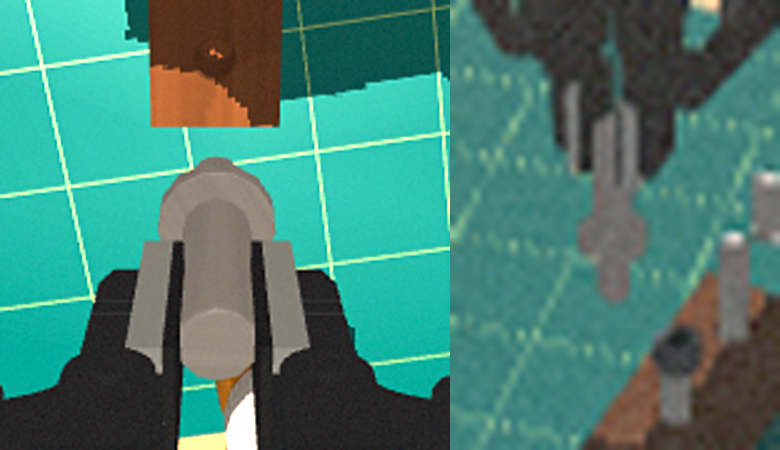

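Call:
carry_out([
  {"rot": [0.001,0.002,-0.15],"dp": [-0.019,-0.05,0],"hand": 0},
  {"rot": [0.001,0.002,-0.3],"dp": [-0.019,-0.1,0],"hand": 0},
  {"rot": [0.001,0.002,-0.405],"dp": [-0.019,-0.145,0],"hand": 0},
  {"rot": [0.001,0.002,-0.405],"dp": [-0.019,-0.185,0],"hand": 0},
  {"rot": [0.001,0.002,-0.405],"dp": [-0.019,-0.22,0],"hand": 0},
  {"rot": [0.001,0.002,-0.405],"dp": [-0.019,-0.25,0],"hand": 0},
  {"rot": [0.001,0.002,-0.405],"dp": [-0.019,-0.25,0],"hand": 0},
  {"rot": [0.001,0.002,-0.405],"dp": [-0.019,-0.25,0],"hand": 0},
  {"rot": [0.001,0.002,-0.405],"dp": [-0.019,-0.25,0],"hand": 0},
])

```text
time_s: 6.55
position: [0.5966, -0.2559, 0.1538]
orientation: [0.402, -3.115, -0.002]
wrist_force: [0.5, -0.4, -1.5]
width: 0.0115
```

```bash
python3 - <<'E'
from h import *
im,K,T=grab("wrist","w7"); s=manip.read_state();print(s["position"],s["width"],s["time_s"],s["orientation"])
grab("scene","s7");grab("top","t7")
E
```

```text
[ 0.59683626 -0.25575175  0.15405326] 0.011377069267347491 6.6 [ 4.03017401e-01 -3.11499985e+00 -1.55214309e-03]
```

View pics/w7.png

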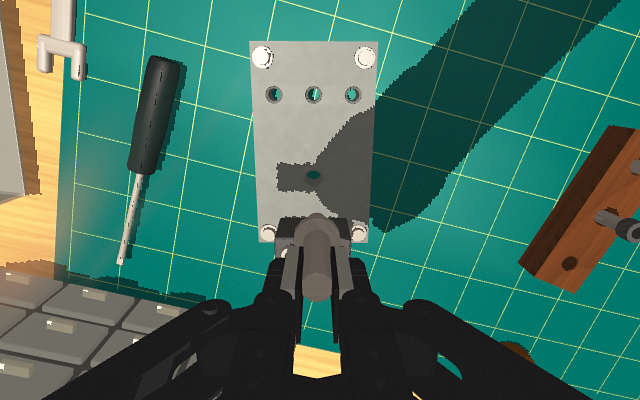

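The hole is clear at (314,176), the three small holes run along row 95, and the stud in hand has its foot near (316,213).

```bash
python3 - <<'E'
from h import *
im,K,T=load("w7"); s=manip.read_state()
a=np.clip(cv2.resize(im[155:235,275:355],None,fx=7,fy=7,interpolation=cv2.INTER_CUBIC)*1.5,0,255).astype(np.uint8)
cv2.imwrite("pics/a7.png",a)
h=onz(K,T,314,176,.028);m=onz(K,T,313.5,95,.028)
print(h,m,np.linalg.norm(h-m),np.degrees(np.arctan2(*(h-m)[[1,0]])))
p=s["position"]
print("expected foot",proj(K,T,p-[0,0,.0274]),"collar top",proj(K,T,p-[0,0,-.0026]),"top",proj(K,T,p+[0,0,.0486]))
E
```

```text
[ 0.59511817 -0.25831444  0.028     ] [ 0.52983397 -0.27575529  0.028     ] 0.06757373199031164 14.957415542972912
expected foot [316.02762106 219.03495027] collar top [316.03776473 239.38256537] top [316.06125547 286.50361508]
```

View pics/a7.png

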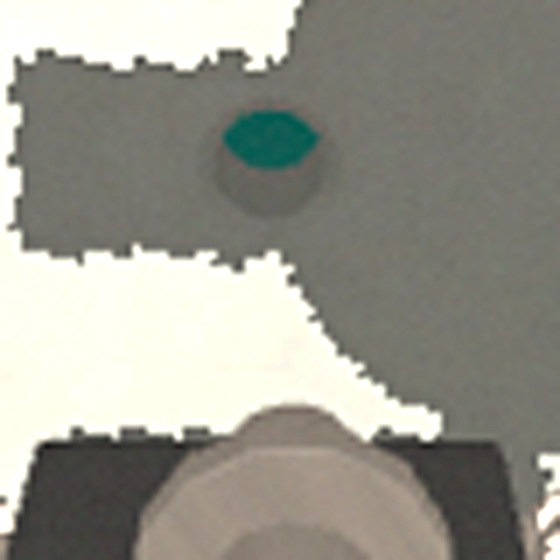

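```bash
python3 - <<'E'
from h import *
im,K,T=load("w7")
print(onz(K,T,313.3,177.1,.028))
im,K,T=load("w1"); print(onz(K,T,63.8,186.2,.028))
for n,(x0,y0) in {"s7":(215,160),"t7":(380,160)}.items():
    im,K,T=load(n); 
    cv2.imwrite("pics/z%s.png"%n,np.clip(cv2.resize(im[y0:y0+60,x0:x0+60],None,fx=7,fy=7,interpolation=cv2.INTER_CUBIC)*1.4,0,255).astype(np.uint8))
    print(n,proj(K,T,[.5955,-.258,.028]),(proj(K,T,[.5955,-.258,.028])-[x0,y0])*7)
im,K,T=load("top0");print(proj(K,T,[.5955,-.258,.028]))
x,y=.5955,-.258
goto(x,y,.09,104.8)
E
```

```text
[ 0.59622326 -0.25865478  0.028     ]
[ 0.59731975 -0.25912242  0.028     ]
s7 [239.86061152 188.57386317] [174.02428061 200.01704219]
t7 [406.90159965 189.37969377] [188.31119758 205.65785636]
[406.90159965 189.37969377]
dp [0.0019, -0.0016, 0.0644] rot [0.0004, -0.0002, -0.0009] t 6.7
```

View pics/zs7.png

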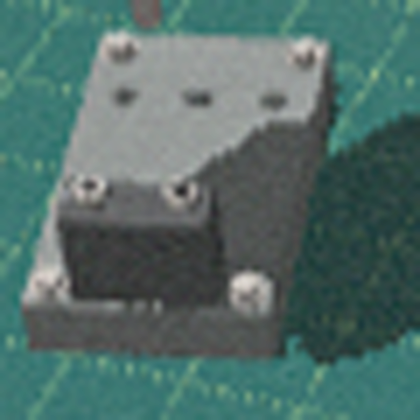

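```bash
python3 - <<'E'
from h import *
goto(.5962,-.2585,.066,104.8)
E
```

```text
dp [0.0013, -0.0022, 0.0884] rot [0.0004, -0.0002, -0.0009] t 6.7
```

Call:
carry_out([
  {"rot": [0,0,-0.001],"dp": [0.001,-0.002,0.03],"hand": 0},
  {"rot": [0,0,-0.001],"dp": [0.001,-0.002,0.06],"hand": 0},
  {"rot": [0,0,-0.001],"dp": [0.001,-0.002,0.08],"hand": 0},
  {"rot": [0,0,-0.001],"dp": [0.001,-0.002,0.088],"hand": 0},
  {"rot": [0,0,-0.001],"dp": [0.001,-0.002,0.088],"hand": 0},
  {"rot": [0,0,-0.001],"dp": [0.001,-0.002,0.088],"hand": 0},
])

```text
time_s: 7.3
position: [0.5973, -0.2582, 0.0674]
orientation: [-0.405, 3.114, -0.0]
wrist_force: [0.6, 0.1, -0.2]
width: 0.0118
```

```bash
python3 - <<'E'
from h import *
im,K,T=grab("wrist","w8"); s=manip.read_state();p=s["position"];print(p,s["width"],s["time_s"],s["wrist_force"])
print("hole",proj(K,T,[.5962,-.2585,.028]),"foot",proj(K,T,p-[0,0,.0274]),"collar",proj(K,T,p+[0,0,.0026]))
a=np.clip(cv2.resize(im[180:280,260:370],None,fx=6,fy=6,interpolation=cv2.INTER_CUBIC)*1.7,0,255).astype(np.uint8)
cv2.imwrite("pics/a8.png",a)
E
```

```text
[ 0.59750736 -0.25837043  0.06782785] 0.011532897613227724 7.35 [ 0.31041263 -0.46235012 -0.87843968]
hole [316.28698926 209.68610575] foot [315.92299132 218.53246597] collar [315.81976596 238.88803175]
```

View pics/a8.png

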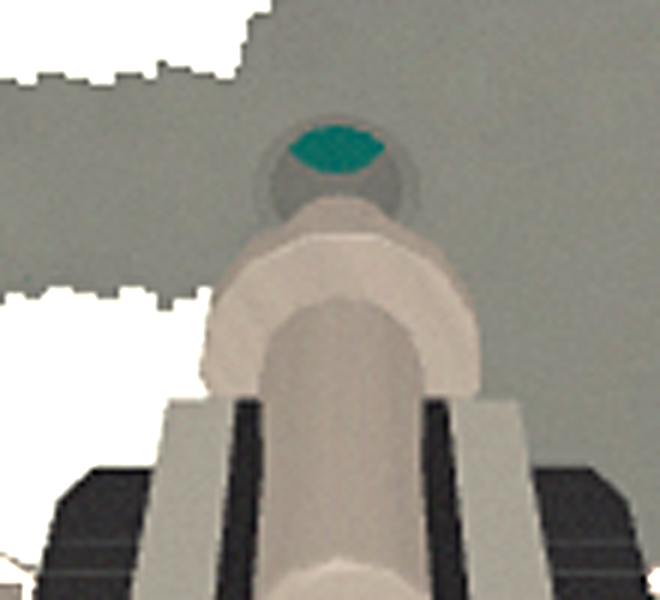

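```bash
python3 - <<'E'
from h import *
im,K,T=load("w8")
print(onz(K,T,315.8,211.6,.028),onz(K,T,315.8,210.6,.028))
goto(.5972,-.2583,.056,104.8)
E
```

```text
[ 0.59752949 -0.25846889  0.028     ] [ 0.59687586 -0.25864187  0.028     ]
dp [0.0003, 0.0002, 0.0118] rot [-0.0008, 0.0016, 0.0004] t 7.35
```

Call:
carry_out([
  {"rot": [-0.001,0.002,0],"dp": [0,0,0.006],"hand": 0},
  {"rot": [-0.001,0.002,0],"dp": [0,0,0.01],"hand": 0},
  {"rot": [-0.001,0.002,0],"dp": [0,0,0.014],"hand": 0},
  {"rot": [-0.001,0.002,0],"dp": [0,0,0.018],"hand": 0},
  {"rot": [-0.001,0.002,0],"dp": [0,0,0.022],"hand": 0},
  {"rot": [-0.001,0.002,0],"dp": [0,0,0.022],"hand": 0},
])

```text
time_s: 7.95
position: [0.597, -0.2582, 0.045]
orientation: [0.405, -3.114, -0.001]
wrist_force: [0.5, -0.4, -0.4]
width: 0.0115
```

```bash
python3 - <<'E'
from h import *
im,K,T=grab("wrist","w9"); s=manip.read_state();p=s["position"];print(p,s["width"],s["time_s"],s["wrist_force"],s["moment"])
a=np.clip(cv2.resize(im[180:280,260:370],None,fx=6,fy=6,interpolation=cv2.INTER_CUBIC)*1.7,0,255).astype(np.uint8)
cv2.imwrite("pics/a9.png",a)
E
```

```text
[ 0.59728167 -0.25829616  0.04535529] 0.011859962875076816 8.0 [-0.0967333  -0.71016921 -0.06227485] [0.00818386 0.00717402 0.0389148 ]
```

View pics/a9.png

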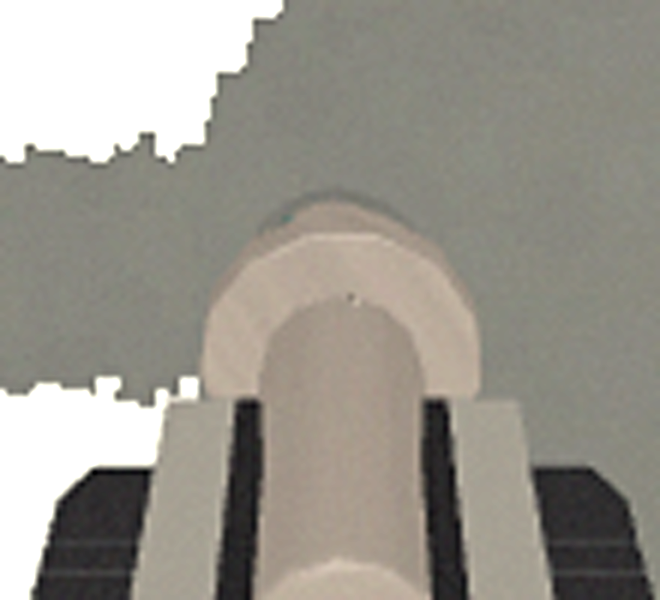

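It's going in without force. I'll seat the collar with a slight overpush.

Call:
carry_out([
  {"rot": [0,0,0],"dp": [0,0,0.004],"hand": 0},
  {"rot": [0,0,0],"dp": [0,0,0.008],"hand": 0},
  {"rot": [0,0,0],"dp": [0,0,0.011],"hand": 0},
  {"rot": [0,0,0],"dp": [0,0,0.0135],"hand": 0},
  {"rot": [0,0,0],"dp": [0,0,0.0145],"hand": 0},
  {"rot": [0,0,0],"dp": [0,0,0.0145],"hand": 0},
])

```text
time_s: 8.6
position: [0.5972, -0.2583, 0.0313]
orientation: [0.405, -3.114, -0.001]
wrist_force: [-1.2, 0.7, 3.4]
width: 0.0119
```

```bash
python3 - <<'E'
from h import *
s=manip.read_state();p=s["position"];print(p,s["width"],s["time_s"],s["wrist_force"],s["moment"])
im,K,T=grab("wrist","w10"); s=manip.read_state();p=s["position"];print(p,s["width"],s["time_s"],s["wrist_force"],s["moment"])
a=np.clip(cv2.resize(im[180:280,260:370],None,fx=6,fy=6,interpolation=cv2.INTER_CUBIC)*1.7,0,255).astype(np.uint8)
cv2.imwrite("pics/a10.png",a)
E
```

```text
[ 0.59724358 -0.2583088   0.03127467] 0.011859912519485049 8.6 [-1.19438029  0.65432231  3.44610979] [1.94064487e-01 3.41508237e-01 2.28183629e-04]
[ 0.59728624 -0.258292    0.03126769] 0.011818482550154103 8.65 [-1.92980112  1.61279767  4.33878183] [0.20935746 0.3922228  0.00192771]
```

View pics/a10.png

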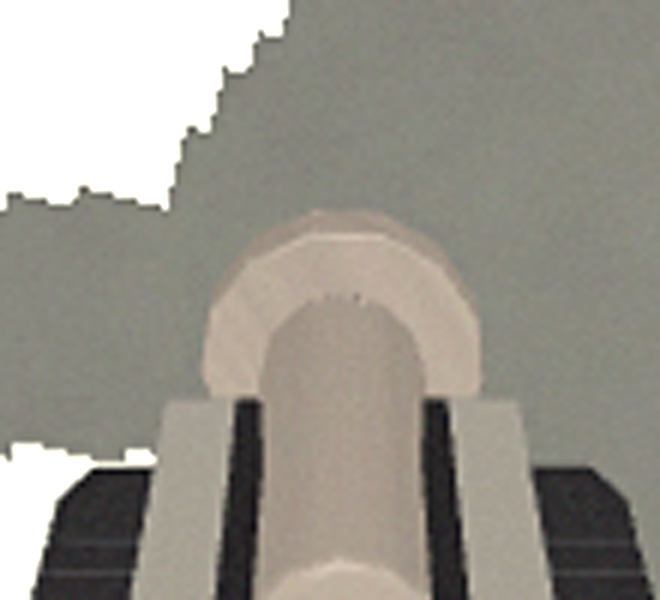

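Call:
carry_out([
  {"rot": [0,0,0],"dp": [0,0,0.002],"hand": 0},
  {"rot": [0,0,0],"dp": [0,0,0.002],"hand": 0},
  {"rot": [0,0,0],"dp": [0,0,0],"hand": 0.4},
  {"rot": [0,0,0],"dp": [0,0,0],"hand": 0.4},
  {"rot": [0,0,0],"dp": [0,0,0],"hand": 0.4},
  {"rot": [0,0,0],"dp": [0,0,0],"hand": 0.4},
  {"rot": [0,0,0],"dp": [0,0,-0.03],"hand": 0.4},
  {"rot": [0,0,0],"dp": [0,0,-0.07],"hand": 0.4},
  {"rot": [0,0,0],"dp": [0,0,-0.11],"hand": 0.4},
  {"rot": [0,0,0],"dp": [0,0,-0.15],"hand": 0.4},
  {"rot": [0,0,0],"dp": [0,0,-0.15],"hand": 0.4},
  {"rot": [0,0,0],"dp": [0,0,-0.15],"hand": 0.4},
])

```text
time_s: 9.85
position: [0.598, -0.2585, 0.1822]
orientation: [-0.405, 3.114, -0.0]
wrist_force: [-0.9, 0.4, 0.1]
width: 0.0343
```

```bash
python3 - <<'E'
from h import *
im,K,T=grab("wrist","w11"); im2,K2,T2=grab("scene","s11");s=manip.read_state();p=s["position"];print(p,s["width"],s["time_s"],s["wrist_force"])
a=np.clip(cv2.resize(im[130:240,260:370],None,fx=4,fy=4,interpolation=cv2.INTER_CUBIC)*1.5,0,255).astype(np.uint8)
b=np.clip(cv2.resize(im2[160:215,215:265],None,fx=8,fy=8,interpolation=cv2.INTER_CUBIC)*1.5,0,255).astype(np.uint8)
cv2.imwrite("pics/a11.png",a);cv2.imwrite("pics/b11.png",b)
print("exp collar top, top, with seated",proj(K,T,[.5972,-.2583,.034]),proj(K,T,[.5972,-.2583,.08]))
E
```

```text
[ 0.59675848 -0.25791805  0.17997254] 0.03430405219840732 9.95 [ 0.88873766  0.56789925 -0.36361021]
exp collar top, top, with seated [316.90490227 171.36330767] [316.94878639 184.43032429]
```

View pics/a11.png

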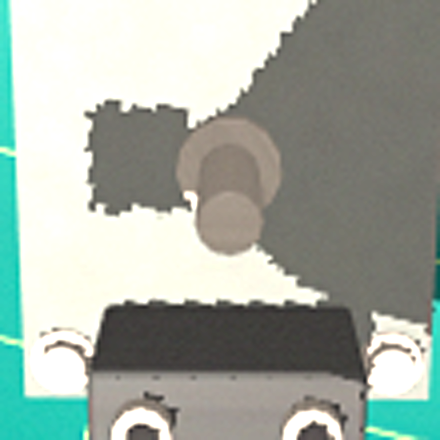

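View pics/b11.png

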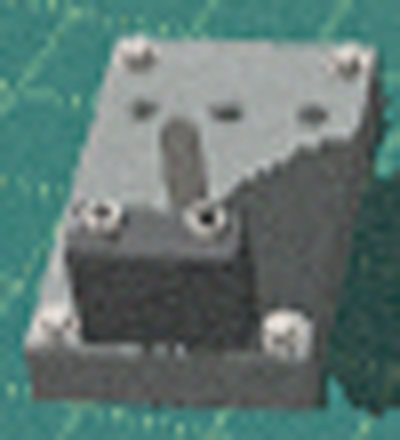

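The stud is seated and upright: the collar is at (316.8,172) and the top at (316.8,185), within 1 px of the seated prediction. Next I move over the lever.

```bash
python3 - <<'E'
from h import *
goto(.513,.248,.2,77.1)
im,K,T=load("w7")
g=[onz(K,T,u,v,.028) for u,v in((273.5,94.5),(313.5,95),(352.5,94.5))]; d=g[0]-g[2]; print(g,np.linalg.norm(d),np.degrees(np.arctan2(d[1],d[0])))
E
```

```text
dp [-0.0484, 0.5105, -0.0192] rot [0.0012, -0.0028, 0.4839] t 9.95
[array([ 0.5377072 , -0.30722847,  0.028     ]), array([ 0.52983397, -0.27575529,  0.028     ]), array([ 0.5214098 , -0.24525274,  0.028     ])] 0.06408272811632172 -75.26681288571518
```

Call:
carry_out([
  {"rot": [0,0,0],"dp": [-0.005,0.04,-0.019],"hand": 0.6},
  {"rot": [0.001,-0.003,0.12],"dp": [-0.01,0.09,-0.019],"hand": 0.6},
  {"rot": [0.001,-0.003,0.24],"dp": [-0.015,0.14,-0.019],"hand": 0.6},
  {"rot": [0.001,-0.003,0.36],"dp": [-0.02,0.19,-0.019],"hand": 0.6},
  {"rot": [0.001,-0.003,0.484],"dp": [-0.048,0.51,-0.019],"hand": 0.6},
  {"rot": [0.001,-0.003,0.484],"dp": [-0.048,0.51,-0.019],"hand": 0.6},
  {"rot": [0.001,-0.003,0.484],"dp": [-0.048,0.51,-0.019],"hand": 0.6},
  {"rot": [0.001,-0.003,0.484],"dp": [-0.048,0.51,-0.019],"hand": 0.6},
  {"rot": [0.001,-0.003,0.484],"dp": [-0.048,0.51,-0.019],"hand": 0.6},
  {"rot": [0.001,-0.003,0.484],"dp": [-0.048,0.51,-0.019],"hand": 0.6},
  {"rot": [0.001,-0.003,0.484],"dp": [-0.048,0.51,-0.019],"hand": 0.6},
  {"rot": [0.001,-0.003,0.484],"dp": [-0.048,0.51,-0.019],"hand": 0.6},
  {"rot": [0.001,-0.003,0.484],"dp": [-0.048,0.51,-0.019],"hand": 0.6},
  {"rot": [0.001,-0.003,0.484],"dp": [-0.048,0.51,-0.019],"hand": 0.6},
])

```text
time_s: 11.35
position: [0.5129, 0.2454, 0.199]
orientation: [-0.356, -3.121, 0.002]
wrist_force: [1.0, -0.5, 0.0]
width: 0.0514
```

```bash
python3 - <<'E'
from h import *
im,K,T=grab("wrist","w12");s=manip.read_state();p=s["position"];print(p,s["width"],s["time_s"],s["orientation"])
E
```

```text
[0.51306688 0.24535941 0.19924269] 0.05138744116673825 11.4 [-3.57064749e-01 -3.12080520e+00  1.65463032e-03]
```

View pics/w12.png

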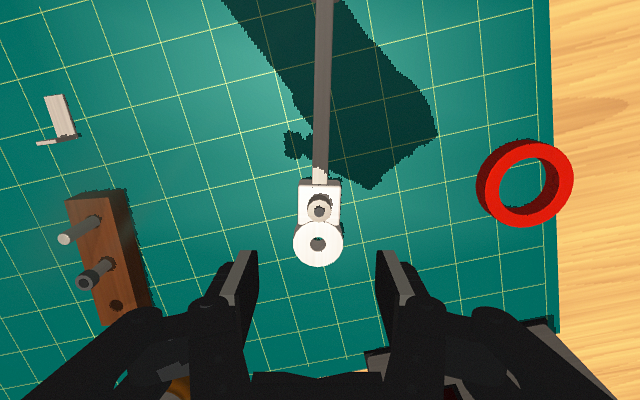

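```bash
python3 - <<'E'
from h import *
im,K,T=load("w12")
a=cv2.resize(im[160:280,270:370],None,fx=5,fy=5,interpolation=cv2.INTER_CUBIC)
cv2.imwrite("pics/a12.png",a)
hsv=cv2.cvtColor(im,cv2.COLOR_BGR2HSV)
for v in (5,60,110,150,175):
    r=hsv[v,290:350,1]; ix=np.where(r<70)[0]+290
    if len(ix): 
        c=(ix[0]+ix[-1])/2; print(v,ix[0],ix[-1],onz(K,T,c,v,.024).round(4))
E
```

```text
5 316 333 [0.3734 0.2847 0.024 ]
60 314 331 [0.4172 0.273  0.024 ]
110 313 329 [0.4605 0.2617 0.024 ]
150 313 328 [0.4978 0.2528 0.024 ]
175 312 327 [0.5224 0.2461 0.024 ]
```

View pics/a12.png

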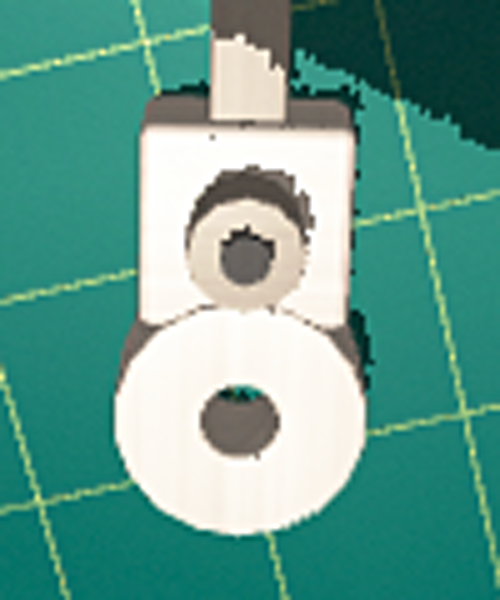

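```bash
python3 - <<'E'
from h import *
im,K,T=load("w12")
e=onz(K,T,317.6,243.3,.03); b=np.array([.3734,.2847]);b2=np.array([.5224,.2461])
# bar line
d=(b2-b)/np.linalg.norm(b2-b); print("bar angle",np.degrees(np.arctan2(d[1],d[0])))
d2=(e[:2]-b)/np.linalg.norm(e[:2]-b); print("eye",e,"angle eye-bar",np.degrees(np.arctan2(d2[1],d2[0])))
bal=e[:2]-.084*d2; print("bal",bal)
he=onz(K,T,270+49.6-.4,160+127/5-.4,.03);he2=onz(K,T,270+49.6-.4,160+98/5-.4,.0); print("head end dist from eye",np.linalg.norm((he-e)[:2]),np.linalg.norm((he2-e)[:2]))
a=np.degrees(np.arctan2(d2[1],d2[0]))+90
goto(bal[0],bal[1],.03,a); print(a)
E
```

```text
bar angle -14.523778516885987
eye [0.59254451 0.22803342 0.03      ] angle eye-bar -14.498028438848612
bal [0.51121938 0.24906254]
head end dist from eye 0.06366465617049237 0.06197186068151623
dp [0.0026, 0.0034, 0.1692] rot [-0.0011, -0.0003, 0.0252] t 11.4
75.5019715611514
```

Call:
carry_out([
  {"rot": [-0.001,0,0.025],"dp": [0.003,0.003,0.04],"hand": 0.5},
  {"rot": [-0.001,0,0.025],"dp": [0.003,0.003,0.08],"hand": 0.5},
  {"rot": [-0.001,0,0.025],"dp": [0.003,0.003,0.12],"hand": 0.5},
  {"rot": [-0.001,0,0.025],"dp": [0.003,0.003,0.155],"hand": 0.5},
  {"rot": [-0.001,0,0.025],"dp": [0.003,0.003,0.179],"hand": 0.5},
  {"rot": [-0.001,0,0.025],"dp": [0.003,0.003,0.179],"hand": 0.5},
  {"rot": [-0.001,0,0.025],"dp": [0.003,0.003,0.179],"hand": 0.5},
])

```text
time_s: 12.1
position: [0.5113, 0.2478, 0.0206]
orientation: [-0.399, -3.116, 0.001]
wrist_force: [0.8, 0.1, 0.1]
width: 0.0428
```

```bash
python3 - <<'E'
from h import *
im,K,T=grab("wrist","w13");im2,K2,T2=grab("scene","s13");s=manip.read_state();p=s["position"];print(p,s["width"],s["time_s"],s["wrist_force"])
b=cv2.resize(im2[150:250,370:470],None,fx=5,fy=5,interpolation=cv2.INTER_CUBIC)
cv2.imwrite("pics/b13.png",np.clip(b*1.4,0,255).astype(np.uint8))
E
```

```text
[0.51209904 0.24880495 0.02190018] 0.04299231049913875 12.2 [ 0.11838354 -1.15174763  0.66695188]
```

View pics/w13.png

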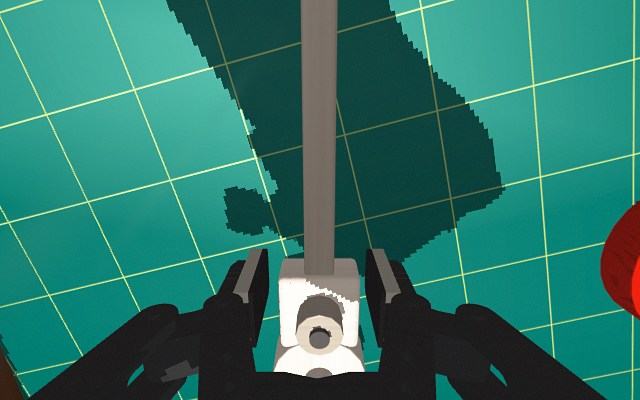

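View pics/b13.png

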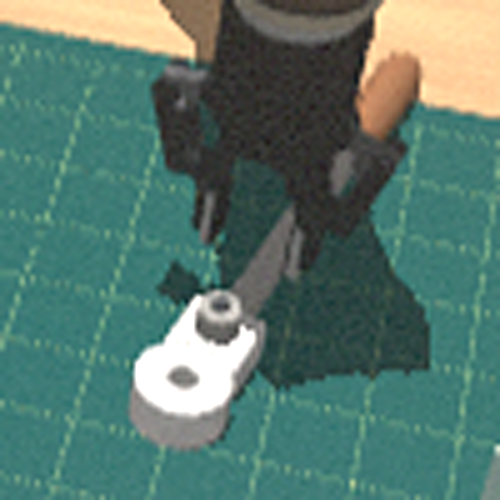

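```bash
python3 - <<'E'
from h import *
im2,K2,T2=load("s13")
u=np.array([.968,-.25])
for dx in(0,.011):
  for z in(.03,.04,.05,.06): 
    q=np.array([.512,.2488])+u*dx; r=[proj(K2,T2,[*(q+sg*.024*np.array([.25,.968])),z]) for sg in(-1,1)]
    print(dx,z,[((a-[370,150])*5).round().tolist() for a in r])
goto(.5113,.249,-.012,75.5)
E
```

```text
0 0.03 [[208.0, 263.0], [288.0, 295.0]]
0 0.04 [[210.0, 250.0], [291.0, 283.0]]
0 0.05 [[213.0, 237.0], [293.0, 270.0]]
0 0.06 [[215.0, 224.0], [296.0, 256.0]]
0.011 0.03 [[200.0, 275.0], [280.0, 307.0]]
0.011 0.04 [[202.0, 262.0], [283.0, 295.0]]
0.011 0.05 [[204.0, 249.0], [285.0, 281.0]]
0.011 0.06 [[206.0, 236.0], [288.0, 268.0]]
dp [0.0009, -0.0001, 0.0339] rot [0.0016, 0.0016, -0.0008] t 12.2
```

Call:
carry_out([
  {"rot": [0.002,0.002,0],"dp": [0.001,0,0.012],"hand": 0.5},
  {"rot": [0.002,0.002,0],"dp": [0.001,0,0.024],"hand": 0.5},
  {"rot": [0.002,0.002,0],"dp": [0.001,0,0.034],"hand": 0.5},
  {"rot": [0.002,0.002,0],"dp": [0.001,0,0.037],"hand": 0.5},
  {"rot": [0.002,0.002,0],"dp": [0.001,0,0.037],"hand": 0.4},
  {"rot": [0.002,0.002,0],"dp": [0.001,0,0.037],"hand": 0.4},
])

```text
time_s: 12.8
position: [0.5112, 0.2491, -0.0152]
orientation: [-0.398, -3.116, 0.001]
wrist_force: [0.5, 0.1, 0.5]
width: 0.0338
```

```bash
python3 - <<'E'
from h import *
im,K,T=grab("wrist","w14");im2,K2,T2=grab("scene","s14");s=manip.read_state();p=s["position"];print(p,s["width"],s["time_s"],s["wrist_force"])
b=cv2.resize(im2[170:230,390:450],None,fx=8,fy=8,interpolation=cv2.INTER_CUBIC)
cv2.imwrite("pics/b14.png",np.clip(b*1.5,0,255).astype(np.uint8))
u=np.array([.968,-.25])
for z in(0,.01,.02,.03):
    q=p[:2]+u*.011; r=[proj(K2,T2,[*(q+sg*.020*np.array([.25,.968])),z]) for sg in(-1,1)]
    print(z,[((a-[390,170])*8).round().tolist() for a in r])
a=cv2.resize(im[200:330,220:420],None,fx=3.5,fy=3.5,interpolation=cv2.INTER_CUBIC)
cv2.imwrite("pics/a14.png",np.clip(a*1.5,0,255).astype(np.uint8))
E
```

```text
[ 0.51149471  0.24920499 -0.01479832] 0.03416881273112339 12.9 [-0.60428273  0.48210507 -0.5714587 ]
0 [[161.0, 344.0], [267.0, 388.0]]
0.01 [[165.0, 324.0], [271.0, 368.0]]
0.02 [[168.0, 304.0], [275.0, 347.0]]
0.03 [[172.0, 284.0], [279.0, 327.0]]
```

View pics/b14.png

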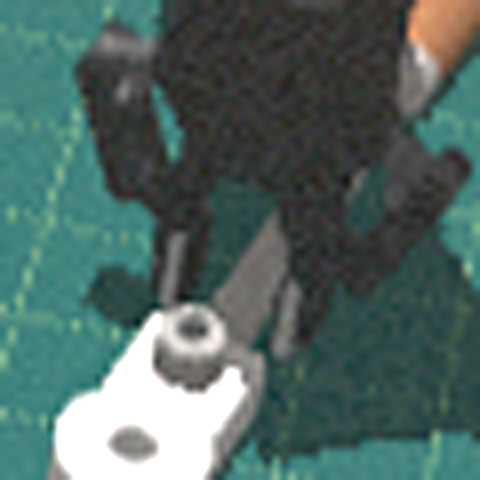

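View pics/a14.png

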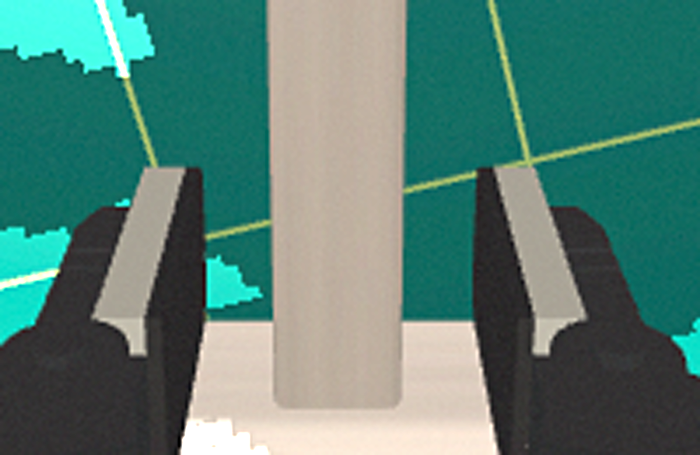

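Call:
carry_out([
  {"rot": [0,0,0],"dp": [0,0,0.005],"hand": 0.4},
  {"rot": [0,0,0],"dp": [0,0,0.0095],"hand": 0.35},
  {"rot": [0,0,0],"dp": [0,0,0.0105],"hand": 0.3},
  {"rot": [0,0,0],"dp": [0,0,0.0105],"hand": 0.3},
])

```text
time_s: 13.3
position: [0.5112, 0.2491, -0.0257]
orientation: [-0.398, -3.116, 0.001]
wrist_force: [0.1, 0.1, -0.0]
width: 0.0256
```

```bash
python3 - <<'E'
from h import *
s=manip.read_state();p=s["position"];print(p,s["width"],s["time_s"],s["wrist_force"],s["orientation"])
E
```

```text
[ 0.51124556  0.24905147 -0.02568372] 0.02562193769993568 13.3 [ 0.10678735  0.14790956 -0.03010742] [-3.97583225e-01 -3.11584428e+00  7.46496068e-04]
```

Call:
carry_out([
  {"rot": [0,0,0],"dp": [0,0,0],"hand": 0},
  {"rot": [0,0,0],"dp": [0,0,0],"hand": 0},
  {"rot": [0,0,0],"dp": [0,0,0],"hand": 0},
  {"rot": [0,0,0],"dp": [0,0,0],"hand": 0},
  {"rot": [0,0,0],"dp": [0,0,0],"hand": 0},
], grip_force=110)

```text
time_s: 13.8
position: [0.5113, 0.249, -0.0252]
orientation: [-0.398, -3.116, 0.001]
wrist_force: [-2.0, -1.8, 5.7]
width: 0.0139
```

```bash
python3 - <<'E'
from h import *
im,K,T=grab("wrist","w15");s=manip.read_state();p=s["position"];print(p,s["width"],s["time_s"],s["wrist_force"],s["orientation"])
a=cv2.resize(im[200:330,220:420],None,fx=3.5,fy=3.5,interpolation=cv2.INTER_CUBIC)
cv2.imwrite("pics/a15.png",np.clip(a*1.5,0,255).astype(np.uint8))
E
```

```text
[ 0.51125222  0.24899199 -0.0252635 ] 0.01369835668254446 13.85 [-1.94886547 -1.44490683  5.15092942] [-3.97668171e-01 -3.11590208e+00  6.45994361e-04]
```

View pics/a15.png

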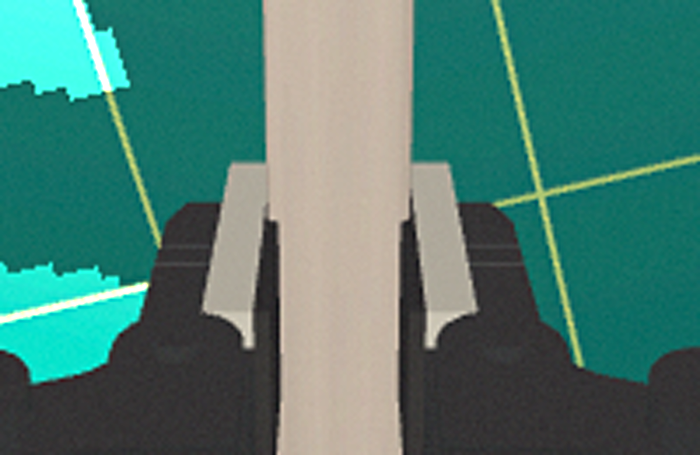

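Call:
carry_out([
  {"rot": [0,0,0],"dp": [0,0,-0.006],"hand": 0},
  {"rot": [0,0,0],"dp": [0,0,-0.014],"hand": 0},
  {"rot": [0,0,0],"dp": [0,0,-0.024],"hand": 0},
  {"rot": [0,0,0],"dp": [0,0,-0.034],"hand": 0},
  {"rot": [0,0,0],"dp": [0,0,-0.04],"hand": 0},
  {"rot": [0,0,0],"dp": [0,0,-0.04],"hand": 0},
  {"rot": [0,0,0],"dp": [0,0,-0.04],"hand": 0},
])

```text
time_s: 14.55
position: [0.5112, 0.2491, 0.0149]
orientation: [-0.397, -3.116, 0.0]
wrist_force: [0.3, -0.2, -6.0]
width: 0.0134
```

```bash
python3 - <<'E'
from h import *
im,K,T=grab("wrist","w16");im2,K2,T2=grab("scene","s16");s=manip.read_state();p=s["position"];print(p,s["width"],s["time_s"],s["wrist_force"],s["moment"],s["orientation"])
b=cv2.resize(im2[130:260,360:480],None,fx=4.5,fy=4.5,interpolation=cv2.INTER_CUBIC)
cv2.imwrite("pics/b16.png",np.clip(b*1.4,0,255).astype(np.uint8))
d=np.array([.968,-.25])
e=p[:2]+.084*d;g=p[:2]-.243*d; und=p[2]+.0253; print("und",und)
print("exp eye top",proj(K2,T2,[*e,und+.03]),"exp handle end axis",proj(K2,T2,[*g,und+.015]), "eye bottom",proj(K2,T2,[*e,und]))
E
```

```text
[0.51091872 0.24883565 0.01437607] 0.013537822253210909 14.65 [ 0.13081295 -0.38756695 -5.86115376] [-0.03634884 -0.014809    0.00942068] [-3.97510816e-01 -3.11532344e+00  1.33823286e-03]
und 0.03967606865991602
exp eye top [408.5398383  213.84052672] exp handle end axis [453.27233531 152.51188062] eye bottom [407.21388455 221.76746107]
```

View pics/b16.png

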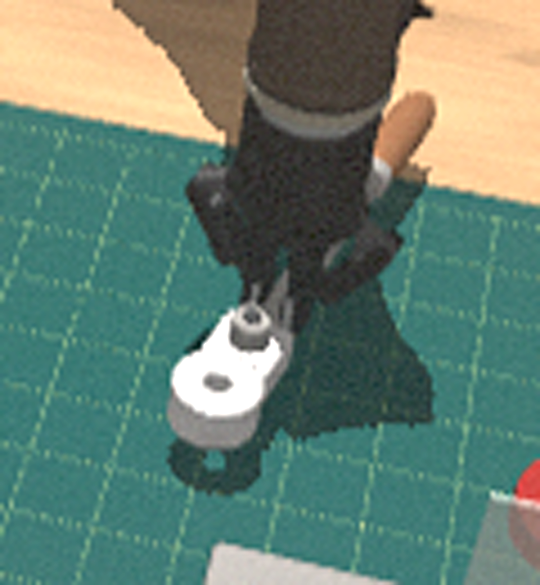

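View pics/w16.png

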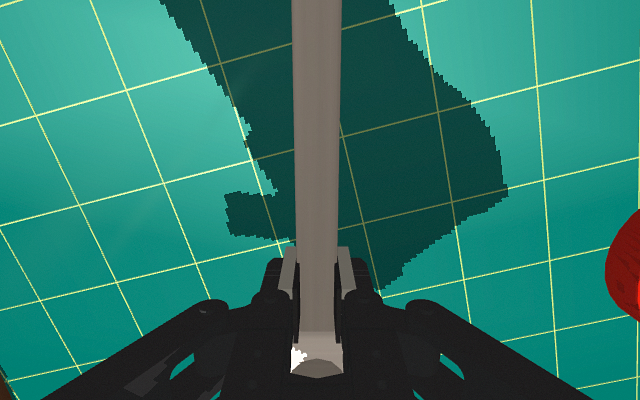

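Lifted level: the eye and handle match the level prediction within about 1.5 px, the load is 5.9 N and the moment is near zero. Now I carry it.

```bash
python3 - <<'E'
from h import *
s=manip.read_state()
goto(.511,.249,.12,75.5)
goto(.555,.02,.12,90)
goto(.516,-.28,.12,104.8)
E
```

```text
dp [0.0001, 0.0001, -0.1056] rot [-0.001, -0.0009, -0.0008] t 14.65
dp [-0.1, -0.2105, -0.1055] rot [-0.0009, -0.001, -0.2538] t 14.65
dp [-0.1376, -0.5107, -0.1053] rot [-0.0007, -0.0011, -0.5121] t 14.65
```

Call:
carry_out([
  {"rot": [-0.001,-0.001,0],"dp": [0,0,-0.01],"hand": 0},
  {"rot": [-0.001,-0.001,0],"dp": [0,0,-0.025],"hand": 0},
  {"rot": [-0.001,-0.001,0],"dp": [0,0,-0.045],"hand": 0},
  {"rot": [-0.001,-0.001,0],"dp": [0,0,-0.065],"hand": 0},
  {"rot": [-0.001,-0.001,0],"dp": [0,0,-0.085],"hand": 0},
  {"rot": [-0.001,-0.001,0],"dp": [0,0,-0.1],"hand": 0},
  {"rot": [-0.001,-0.001,0],"dp": [-0.004,-0.007,-0.105],"hand": 0},
  {"rot": [-0.001,-0.001,-0.02],"dp": [-0.011,-0.02,-0.105],"hand": 0},
  {"rot": [-0.001,-0.001,-0.04],"dp": [-0.02,-0.038,-0.105],"hand": 0},
  {"rot": [-0.001,-0.001,-0.065],"dp": [-0.032,-0.06,-0.105],"hand": 0},
  {"rot": [-0.001,-0.001,-0.09],"dp": [-0.043,-0.082,-0.105],"hand": 0},
  {"rot": [-0.001,-0.001,-0.12],"dp": [-0.055,-0.106,-0.105],"hand": 0},
  {"rot": [-0.001,-0.001,-0.15],"dp": [-0.066,-0.132,-0.105],"hand": 0},
  {"rot": [-0.001,-0.001,-0.18],"dp": [-0.078,-0.158,-0.105],"hand": 0},
  {"rot": [-0.001,-0.001,-0.21],"dp": [-0.089,-0.184,-0.105],"hand": 0},
  {"rot": [-0.001,-0.001,-0.235],"dp": [-0.097,-0.204,-0.105],"hand": 0},
  {"rot": [-0.001,-0.001,-0.25],"dp": [-0.1,-0.21,-0.105],"hand": 0},
  {"rot": [-0.001,-0.001,-0.25],"dp": [-0.1,-0.21,-0.105],"hand": 0},
])

```text
time_s: 16.45
position: [0.5548, 0.0188, 0.1191]
orientation: [-0.01, -3.141, 0.001]
wrist_force: [0.9, 0.8, -5.7]
width: 0.0134
```

```bash
python3 - <<'E'
from h import *
im2,K2,T2=grab("scene","s17");s=manip.read_state();p=s["position"];print(p,s["width"],s["time_s"],s["wrist_force"],s["moment"],s["joint_positions"])
goto(.516,-.28,.12,104.8)
E
```

```text
[0.5547285  0.02050919 0.11915534] 0.0135271134953023 16.5 [-0.53989643  0.9532902  -5.31381336] [0.0497319  0.0620406  0.02895394] [-0.22296802  0.37882626  0.1266449   1.8648333  -0.06025368  0.90226355
  1.49791815]
dp [0.0372, -0.3007, -0.001] rot [0.0006, -0.0007, -0.2634] t 16.5
```

View pics/s17.png

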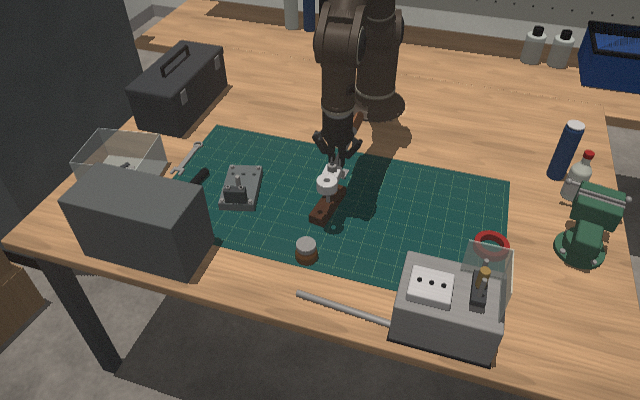

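The arm is halfway, with the lever over the pin block near (330,180) and level, and the stud standing in the base at (240,187).

Call:
carry_out([
  {"rot": [0.001,-0.001,-0.01],"dp": [0.001,-0.008,-0.001],"hand": 0},
  {"rot": [0.001,-0.001,-0.025],"dp": [0.003,-0.022,-0.001],"hand": 0},
  {"rot": [0.001,-0.001,-0.045],"dp": [0.005,-0.042,-0.001],"hand": 0},
  {"rot": [0.001,-0.001,-0.065],"dp": [0.008,-0.065,-0.001],"hand": 0},
  {"rot": [0.001,-0.001,-0.085],"dp": [0.011,-0.09,-0.001],"hand": 0},
  {"rot": [0.001,-0.001,-0.11],"dp": [0.014,-0.116,-0.001],"hand": 0},
  {"rot": [0.001,-0.001,-0.135],"dp": [0.018,-0.143,-0.001],"hand": 0},
  {"rot": [0.001,-0.001,-0.16],"dp": [0.021,-0.17,-0.001],"hand": 0},
  {"rot": [0.001,-0.001,-0.185],"dp": [0.024,-0.197,-0.001],"hand": 0},
  {"rot": [0.001,-0.001,-0.21],"dp": [0.028,-0.224,-0.001],"hand": 0},
  {"rot": [0.001,-0.001,-0.23],"dp": [0.031,-0.25,-0.001],"hand": 0},
  {"rot": [0.001,-0.001,-0.245],"dp": [0.034,-0.272,-0.001],"hand": 0},
  {"rot": [0.001,-0.001,-0.255],"dp": [0.036,-0.288,-0.001],"hand": 0},
  {"rot": [0.001,-0.001,-0.263],"dp": [0.037,-0.297,-0.001],"hand": 0},
  {"rot": [0.001,-0.001,-0.263],"dp": [0.037,-0.301,-0.001],"hand": 0},
  {"rot": [0.001,-0.001,-0.263],"dp": [0.037,-0.301,-0.001],"hand": 0},
  {"rot": [0.001,-0.001,-0.263],"dp": [0.037,-0.301,-0.001],"hand": 0},
])

```text
time_s: 18.2
position: [0.5166, -0.2789, 0.12]
orientation: [-0.406, 3.115, 0.001]
wrist_force: [-0.4, -0.4, -5.6]
width: 0.0133
```

```bash
python3 - <<'E'
from h import *
im2,K2,T2=grab("scene","s18");im3,K3,T3=grab("top","t18");s=manip.read_state();p=s["position"];print(p,s["width"],s["time_s"],s["wrist_force"],s["moment"],s["orientation"])
goto(.5163,-.28,.077,104.8)
b=cv2.resize(im2[130:230,200:320],None,fx=5,fy=5,interpolation=cv2.INTER_CUBIC)
cv2.imwrite("pics/b18.png",np.clip(b*1.4,0,255).astype(np.uint8))
b=cv2.resize(im3[150:300,350:470],None,fx=4,fy=4,interpolation=cv2.INTER_CUBIC)
cv2.imwrite("pics/c18.png",np.clip(b*1.2,0,255).astype(np.uint8))
E
```

```text
[ 0.51661969 -0.27904384  0.12001473] 0.013613179793733325 18.3 [-0.20626616  0.20651359 -7.09241202] [ 0.04610817 -0.04238962 -0.00955958] [-4.0648207e-01  3.1147476e+00  1.8704931e-04]
dp [0.0006, -0.0008, 0.043] rot [0.0001, 0.0004, 0.0012] t 18.3
```

View pics/b18.png

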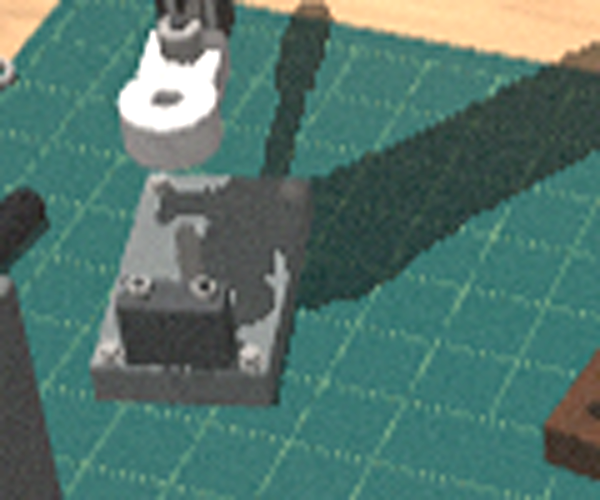

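View pics/c18.png

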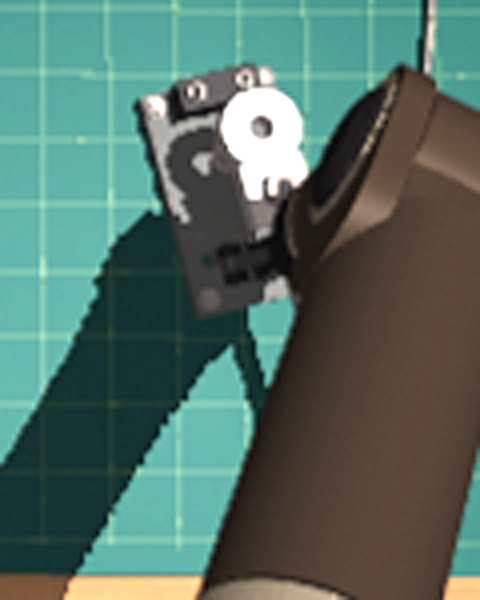

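```bash
python3 - <<'E'
from h import *
for n,(u,v) in {"t18":(350+260.5/4-.4,150+126.5/4-.4),"s18":(200+167.5/5-.4,130+97.5/5-.4)}.items():
    im,K,T=load(n); print(n,onz(K,T,u,v,.1753))
# stud top in same cameras: from s18
im,K,T=load("s18"); print("stud top scene",onz(K,T,200+188/5-.4,130+228/5-.4,.08))
print(proj(K,T,[.5975,-.2585,.08]))
# two-view triangulation of eye
A=[];B=[]
rays=[]
for n,(u,v) in {"t18":(350+260.5/4-.4,150+126.5/4-.4),"s18":(200+167.5/5-.4,130+97.5/5-.4)}.items():
    im,K,T=load(n); o,d=ray(K,T,u,v); d/=np.linalg.norm(d); P=np.eye(3)-np.outer(d,d); A.append(P);B.append(P@o)
print(np.linalg.lstsq(np.vstack(A),np.hstack(B),rcond=None)[0])
E
```

```text
t18 [ 0.59752187 -0.25365727  0.1753    ]
s18 [ 0.59966426 -0.25747022  0.1753    ]
stud top scene [ 0.59687919 -0.25905086  0.08      ]
[237.28560829 175.37650964]
[ 0.59844949 -0.25584306  0.17438508]
```

Call:
carry_out([
  {"rot": [0,0,0.001],"dp": [0.001,-0.001,0.008],"hand": 0},
  {"rot": [0,0,0.001],"dp": [0.001,-0.001,0.018],"hand": 0},
  {"rot": [0,0,0.001],"dp": [0.001,-0.001,0.028],"hand": 0},
  {"rot": [0,0,0.001],"dp": [0.001,-0.001,0.037],"hand": 0},
  {"rot": [0,0,0.001],"dp": [0.001,-0.001,0.042],"hand": 0},
  {"rot": [0,0,0.001],"dp": [0.001,-0.001,0.043],"hand": 0},
  {"rot": [0,0,0.001],"dp": [0.001,-0.001,0.043],"hand": 0},
  {"rot": [0,0,0.001],"dp": [0.001,-0.001,0.043],"hand": 0},
  {"rot": [0,0,0.001],"dp": [0.001,-0.001,0.043],"hand": 0},
])

```text
time_s: 19.2
position: [0.5162, -0.2804, 0.0775]
orientation: [-0.405, 3.114, -0.0]
wrist_force: [0.0, 0.3, -5.7]
width: 0.0133
```

```bash
python3 - <<'E'
from h import *
im2,K2,T2=grab("scene","s19");im3,K3,T3=grab("top","t19");im,K,T=grab("wrist","w19");s=manip.read_state();p=s["position"];print(p,s["width"],s["time_s"],s["wrist_force"],s["moment"],s["orientation"])
goto(.5163,-.28,.077,104.8)
b=cv2.resize(im2[130:230,200:300],None,fx=6,fy=6,interpolation=cv2.INTER_CUBIC)
cv2.imwrite("pics/b19.png",np.clip(b*1.4,0,255).astype(np.uint8))
b=cv2.resize(im3[160:230,370:450],None,fx=7,fy=7,interpolation=cv2.INTER_CUBIC)
cv2.imwrite("pics/c19.png",np.clip(b*1.0,0,255).astype(np.uint8))
E
```

```text
[ 0.51611712 -0.28034617  0.07733772] 0.013935581406671477 19.35 [ 0.18462564 -0.08082431 -5.72408756] [-0.0049582  -0.06366222  0.00166245] [-4.04824219e-01  3.11443487e+00 -2.76207107e-04]
dp [-0.0003, 0.0003, 0.0003] rot [-0.0003, 0.0009, 0.0002] t 19.35
```

View pics/b19.png

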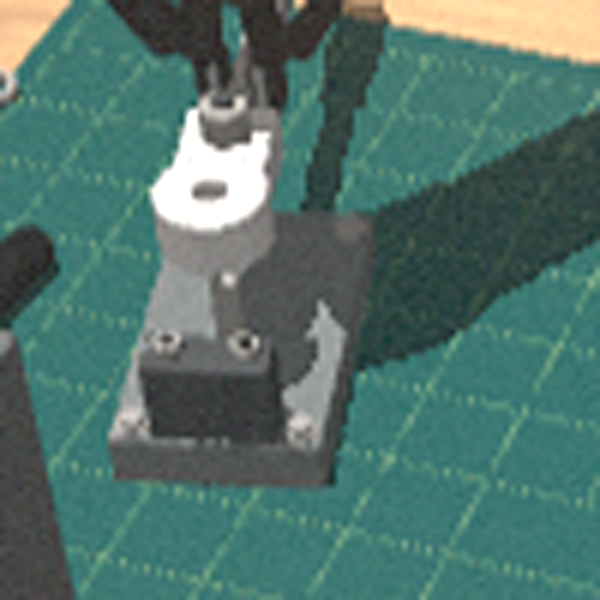

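View pics/c19.png

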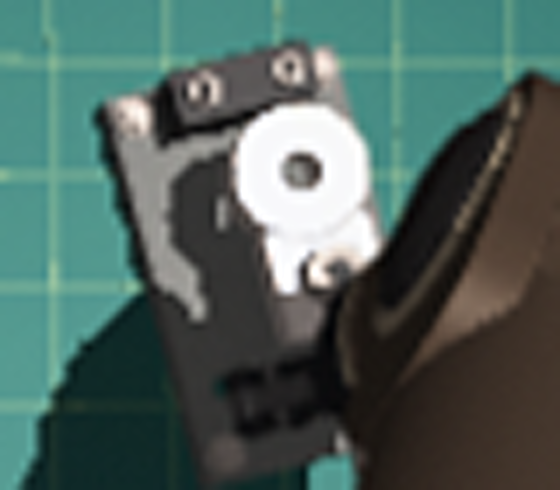

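View pics/w19.png

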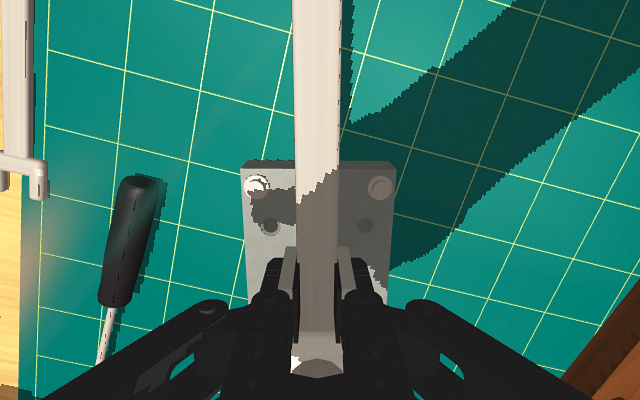

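```bash
python3 - <<'E'
from h import *
im,K,T=load("t19"); print("eye top-cam",onz(K,T,370+302/7-.4,160+171/7-.4,.1326))
im,K,T=load("s19"); print("eye scene",onz(K,T,200+212/6-.4,130+190/6-.4,.1326),"studtop",onz(K,T,200+229/6-.4,130+282/6-.4,.08))
A=[];B=[]
for n,(u,v) in {"t19":(370+302/7-.4,160+171/7-.4),"s19":(200+212/6-.4,130+190/6-.4)}.items():
    im,K,T=load(n); o,d=ray(K,T,u,v); d/=np.linalg.norm(d); P=np.eye(3)-np.outer(d,d); A.append(P);B.append(P@o)
print("tri",np.linalg.lstsq(np.vstack(A),np.hstack(B),rcond=None)[0])
im,K,T=load("w19"); f=lambda u,v,z:onz(K,T,u,v,z)
a=f(269.5,225,.028)-f(366,226,.028); print("holes y dir",np.degrees(np.arctan2(-a[1],-a[0])), np.linalg.norm(a))
a=f(257,186,.031)-f(381,187,.031); print("screws y dir",np.degrees(np.arctan2(-a[1],-a[0])))
zb=.0773+.0253+.024
hsv=cv2.cvtColor(im,cv2.COLOR_BGR2HSV)
def c(v,thr=70):
    ix=np.where(hsv[v,270:370,1]<thr)[0]+270; return (ix[0]+ix[-1])/2,ix[0],ix[-1]
for v in(3,40,80): print(v,c(v))
b=f(c(80)[0],80,zb)-f(c(3)[0],3,zb); print("bar dir",np.degrees(np.arctan2(b[1],b[0])))
b=f(317.6,330,zb)-f(317.3,3,zb); print("bar dir2",np.degrees(np.arctan2(b[1],b[0])))
E
```

```text
eye top-cam [ 0.59626721 -0.25620202  0.1326    ]
eye scene [ 0.59906389 -0.25803788  0.1326    ] studtop [ 0.60188467 -0.25499457  0.08      ]
tri [ 0.59701236 -0.25778641  0.13082053]
holes y dir 104.20186314508256 0.06522573970523476
screws y dir 104.35925959930731
3 (np.float64(316.5), np.int64(292), np.int64(341))
40 (np.float64(328.0), np.int64(288), np.int64(368))
80 (np.float64(309.5), np.int64(279), np.int64(340))
bar dir 9.032832510518665
bar dir2 14.931968663310473
```

```bash
python3 - <<'E'
from h import *
s=manip.read_state();print(s["time_s"],s["position"],s["dq"].round(4),s["width"])
print(manip.finish_job())
E
```

```text
19.35 [ 0.51611712 -0.28034617  0.07733772] [ 0.0015  0.001  -0.0009  0.0007  0.0029 -0.0019 -0.0014] 0.013935581406671477
the job is handed in; nothing more can be done
None
```

The job was handed in at 19.4 s. The stud is in the pivot hole, and the arm is still holding the lever level above it.

- **Stud:** The first grasp closed on nothing. The fingertips were about 34 mm behind the reported TCP, where `tip_extent` says they should be 8 mm ahead of it. I opened the gripper, went lower and gripped the stud near its top. It went into the hole without force until the collar touched the plate. After release the wrist view showed it upright and seated, within about 1 px of where a seated stud should appear.
- **Lever:** I gripped it at the balance point with 110 N. The load read about 5.9 N, with almost no moment.
    - **Height:** By the arm's reading the eye's underside is about 22 mm above the stud. The two-camera check put it about 2 mm lower.
    - **Centring:** The two-camera check put the eye at (0.597, -0.258), against the stud at (0.5975, -0.2585).
    - **Direction:** The bar measured 14.9°. The base measured between 14.2° and 15.0° depending on what I used, so they agree to about half a degree.

**Checks that disagreed or failed:**
- The top camera alone read about 2 mm off in y, as it had for the hole.
- A scene-camera reading of the stud top under the eye came out about 5 mm off, because the boss partly hides it there.
- One automatic reading of the bar's direction failed because its colour mask picked up the shadow. I dropped it and used edges picked by eye.
- I checked the level against the scene view just after lifting. At the end I only checked that the bar looked the same in the wrist view and the moment was still small.

I touched nothing else on the bench as far as the force readings and pictures show.

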